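Mount a coupon on the sloped stage of a spectrometer

ROBOT

A 6-joint arm with a two-finger parallel gripper is mounted at the origin on the work surface. World frame = base frame: x ahead of the robot, y to its left, z up, the work surface at z = 0. Lengths are in m, angles in rad, forces in N, time in s.
With the tool pointing down it reaches from about 0.375 to 0.975 m from the base axis. Payload 3.8 kg.
Tool frame: the origin (TCP) lies on the mounting face of the last link; the fingertips stand r.finger_overhang ahead of it and the grasp point (between the pads) lies 147 mm ahead of it (r.finger_overhang is the distance from the TCP to the fingertips, in m); x points along the fingers, z is the direction in which the jaws open and shut, and the axes are right-handed (so a half turn about x gives the same grasp; the last joint's range is limited). The gripper opens to 88 mm and grips with 3 to 60 N. Pads are 18 mm wide; open, the fingers measure 123 mm over their backs; the gripper's body (75 mm by 187 mm) begins 45 mm behind the grasp point.
Start: joints at [-1.202, 0.264, 1.604, -0, 1.274, -0.037], TCP at [0.266, -0.62, 0.405] pointing down, gripper open.
Joint ranges: [-2.63, 2.63], [-0.94, 2.18], [0.31, 2.57], [-1.31, 4.45], [0, 2.66], [-2.55, 2.55]. Speed limits (rad/s): [2.57, 2.57, 3.14, 3.14, 3.14, 3.14].

INTERFACE

Orientations are given as a unit quaternion [w, x, y, z].
In Python, from rig import observe, eyes, job, r gives the robot as it stands. The module is installed in compiled form; this text tells all that it offers.
- The arm moves only by the tool arm_command, never from a script. Its argument "targets" is a list of rows, each an object of numbers: "tx", "ty", "tz": the shift along the tool's x, y, z in cm; "ax", "ay", "az": the turn, a rotation vector about the tool's x, y, z in rad; "hand": the gripper command: -1 is fully open, 1 is shut, values between are in proportion. A call has 1 to 20 rows; each row shifts and turns the pose as measured when the row begins, along the tool's axes as they then stand; what a row does not reach is not made up. A row lasts 1/12 s, in which the tool goes at most 41.7 mm and 7.16 degrees, less where a joint would pass 70% of its speed; a pose out of reach is approached as far as the arm can. A call with a gripper value outside its range is refused whole. The fingers move at their own pace and stop on an object; "force" is the grip in N (left out, the last holds). Time passes only in rows, so rows that do not move let the fingers close. It gives the time, the measured TCP pose, the force and the opening at its end, in the units of the state.
- observe(): the state, without advancing time (a new reading comes with each control period).
- eyes.read_camera(name): name is "side" or "top" or "wrist"; returns the picture (384x512x3 uint8, red, green, blue); there is no depth.
- eyes.camera_params(name): a dict with "fx", "fy", "cx", "cy" (pixels), "dist" ([k1, k2, p1, p2, k3] as OpenCV has them; the pictures are not rectified), "extrinsics" (4x4, takes a point from world to camera coordinates). Camera axes: x right, y up, looking along -z (the intrinsics and any distortion apply to the point x, -y, -z); pixel columns grow to the right and rows downward; lengths in m; the calibration is good to about 2 mm. A picture is of the moment at which its call begins: read the wrist's pose just before it. camera_params takes no time and is no camera call; for the wrist camera it gives the pose at the moment of the call.
- job.close_job(): hands the job in, once; it reports no verdict.
The state is a dict: "time_s": time; "joint_pos": joint angles; "joint_vel": joint speeds; "joint_efforts": joint torques, N m; "eef_pos": TCP position; "orientation": TCP orientation; "force": force on the tool from outside, world axes, zero at the start; "wrist_torque": the same for the moment, N m; "finger_gap": opening from 0.0 (shut) to 1.0 (fully open).
Only numpy, scipy, OpenCV 4.12 (cv2) and the standard library are available. Lean on these libraries where they do the work, as an engineer would, in place of code of your own. Each camera call takes 0.05 s, during which the arm holds its last target. There are 200 camera calls.

TASK

Mount the sample on the bench spectrometer. First take the empty aluminium carrier by its crossbar handle, hook its lower edge under the two lips at the foot of the sloped stage and swing it down so that it lies flat on the stage's rails, between foot walls and head stops; then lay the oblong steel coupon square and centred across the carrier's two narrow ledges, down against their stop nubs, and let go. Leave the round disc, the tin, the beaker and the jar standing where they are.

Things in the scene. Friction and masses are not known exactly. Their poses are not given: they have to be found in the camera images.
- instrument: Bench spectrometer, fixed. Sizes in mm. Origin: centre of its underside; x is the uphill direction seen from above, z up. White deck 260 (x) x 400 (y) x 60 high; on its +y part a white housing 240 x 165, y = +30 to +195, top 170 above the bench. The sloped stage stands on the deck at x = 0, y = -90; nothing hangs above it.
- stage: Dark steel stage, fixed on the instrument, sloped 24 degrees. Origin: where the centre of the seated carrier's underside belongs, 105 above the bench; x uphill along the slope, y across, z square off the slope; a seated carrier has the same axes. Two rails 8 wide along x at y = +-30, tops at z = 0. Side cheeks at x = -55 to -15, inner faces at y = +-45, tops at z = 8.
- foot (a point): Middle of the stage's foot, at stage x = -70, z = 0 (same axes): the inner face of the two foot walls at y = +-30. From each a lip 24 wide (y) reaches 10 uphill, underside 13 and top 18 off the rails; 36 free between the lips. The carrier goes under them tilted, upper edge raised about 16 degrees off the rails, then swings down.
- head (a point): Middle of the stage's head, at stage x = +73, z = 0 (same axes): the inner face of the two head stops at y = +-30, 24 wide, tops 8 off the rails. Foot walls and head stops are 143 apart, so the carrier cannot be slid in flat.
- carrier: Loose aluminium plate 140 (x) x 84 (y) x 6 thick, about 0.22 kg, at first flat on the bench. Origin: centre of its underside; z out of its top; the end at x = -70, away from the handle, goes under the lips. Window x = -46 to +6, y = -17 to +17.
- handle (a point): Middle of the top of the carrier's black upright crossbar, at carrier x = +42, z = 34 (same axes): the bar is 12 thick (x), 44 long (y) and stands 28 high on the plate.
- berth (a point): Where the centre of the coupon's underside belongs, at carrier x = -20, y = 0, z = 14 (same axes): two ledges 6 wide along x at y = +-21, from carrier x = -39 to +5, tops at z = 14, each ending downhill in a stop nub with its uphill face at x = -33, top at z = 19. The 34 between the ledges is open.
- coupon: Loose oblong steel block 26 (x) x 64 (y) x 12 high, about 0.12 kg, at first flat on the bench. Origin: centre of its underside. Its long side lies across the ledges (along the carrier's y), either way round.
- disc: Loose round steel disc, 34 diameter, 12 high; not used, leave alone. Origin: centre of its underside. Coupon and disc may swap places.
- tin: Loose closed metal tin, 64 diameter, 45 high; leave alone. Origin: centre of its underside.
- beaker: Loose glass beaker, 68 diameter, 85 high; leave alone. Origin: centre of its underside.
- jar: Loose white jar, 56 diameter, 110 high; leave alone. Origin: centre of its underside.
There are look-alikes about, which are no part of the job. Leave any green look-alike of the carrier alone.

How it is judged:
By the outcome, as a careful person would: the job done as asked, in the order asked, and still so for the second after the job is handed in, with the robot touching nothing.
It also fails if it takes over 69 s, if anything falls off the work surface, if the arm or the gripper's body presses on something with over 40 N, if the wrist force passes 120 N, or if a joint passes its speed limit or range.

## Working session

There is one attempt and no reset: what is moved stays moved. The work goes in short steps, Python scripts to look and compute and a tool call to move; the robot and the scene stay as the last step left them, time stands still between calls to the robot, and variables do not carry over. Pictures are saved under pics/ and viewed, about 8 in all and at most 12, crops included, and the job is handed in when it is done.

Besides the shell and the picture viewer there is one more tool, called after "Request:" as name([rows], argument=value, ...), one row to a line, values as JSON. arm_command: Moves the arm, as the interface text tells. Its arguments: {"type":"object","properties":{"targets":{"type":"array"},"force":{"type":"number"}},"required":["targets"]}

```bash
mkdir -p pics; cat > h.py <<'E'
import numpy as np, cv2
from rig import observe, eyes, job, r
from scipy.spatial.transform import Rotation as R
def cam(n):
    p=eyes.camera_params(n); K=np.array([[p['fx'],0,p['cx']],[0,p['fy'],p['cy']],[0,0,1.]]); return K,np.array(p['dist'],float),np.array(p['extrinsics'])
F=np.diag([1,-1,-1.])
def proj(n,P,c=None):
    K,d,E=c or cam(n); q=(np.atleast_2d(P)@E[:3,:3].T+E[:3,3])@F
    return cv2.projectPoints(q,np.zeros(3),np.zeros(3),K,d)[0][:,0]
def ray(n,uv,c=None):
    K,d,E=c or cam(n); u=cv2.undistortPoints(np.array(uv,float).reshape(-1,1,2),K,d)[:,0]
    D=np.c_[u,np.ones(len(u))]@F@E[:3,:3]; return -E[:3,:3].T@E[:3,3],D/np.linalg.norm(D,axis=1)[:,None]
def onz(n,uv,z,c=None):
    o,D=ray(n,uv,c); return o+D*((z-o[2])/D[:,2])[:,None]
def snap(n,f,crop=None,s=1):
    c=cam(n); im=eyes.read_camera(n)[:,:,::-1].copy(); np.savez('pics/'+f+'.npz',im=im,K=c[0],d=c[1],E=c[2])
    v=im if crop is None else im[crop[1]:crop[3],crop[0]:crop[2]]
    cv2.imwrite('pics/'+f+'.png',cv2.resize(v,None,fx=s,fy=s,interpolation=cv2.INTER_CUBIC)); return im,c
def load(f):
    z=np.load('pics/'+f+'.npz'); return z['im'],(z['K'],z['d'],z['E'])
def pose():
    o=observe(); q=o['orientation']; return np.array(o['eef_pos']),R.from_quat([q[1],q[2],q[3],q[0]]),o
def delta(p,Rt):
    """shift (cm, tool axes) and rotvec from the present pose to target"""
    p0,R0,_=pose(); return R0.inv().apply(p-p0)*100,(R0.inv()*Rt).as_rotvec()
E
python3 - <<'E'
from h import *
a,_=snap('top','t0'); b,_=snap('side','s0'); 
cv2.imwrite('pics/both.png',cv2.resize(np.vstack([a,b]),None,fx=.78,fy=.78)) 
cv2.imwrite('pics/t0.png',cv2.resize(a,None,fx=1.55,fy=1.55)); cv2.imwrite('pics/s0.png',cv2.resize(b,None,fx=1.55,fy=1.55))
p,Rt,o=pose(); print(o,Rt.as_matrix().round(3),r.finger_overhang)
for n in('top','side','wrist'): K,d,E=cam(n); print(n,K[0,0],d,(-E[:3,:3].T@E[:3,3]).round(3),E[:3,:3].round(2).tolist())
E
```

```text
{'time_s': 0.1, 'joint_pos': array([-1.20187004e+00,  2.64636330e-01,  1.60521103e+00, -1.90299125e-06,
        1.27368290e+00, -3.68875420e-02]), 'joint_vel': array([-0.00035529, -0.00153287, -0.00258326,  0.00179395, -0.00183982,
        0.00088025]), 'joint_efforts': array([ 1.80186689e-03, -5.03615642e+01, -3.58071470e+01,  7.32815824e-02,
        2.32804252e-02, -5.90187074e-05]), 'eef_pos': array([ 0.266364  , -0.61989255,  0.4035544 ]), 'orientation': array([ 0.58994285,  0.38938055,  0.59105919, -0.38858622]), 'force': array([ 0.02800441, -0.18659458, -0.13219333]), 'wrist_torque': array([-0.03284596,  0.03294107,  0.01543462]), 'finger_gap': 0.9976804261391538} [[-0.001  0.919  0.395]
 [ 0.002  0.395 -0.919]
 [-1.     0.    -0.002]] 0.166
top 368.0630484202765 [-0.03997563  0.          0.          0.          0.        ] [ 0.388 -0.094  1.289] [[-0.01, -1.0, 0.0], [1.0, -0.01, 0.07], [-0.07, 0.0, 1.0]]
side 435.7874106624117 [-0.03707119  0.          0.          0.          0.        ] [ 0.297 -0.852  0.881] [[0.98, -0.22, -0.0], [0.16, 0.68, 0.71], [-0.16, -0.7, 0.7]]
wrist 332.01200376906496 [0.00520954 0.         0.         0.         0.        ] [ 0.334 -0.591  0.385] [[0.39, -0.92, -0.0], [0.88, 0.38, -0.28], [0.26, 0.11, 0.96]]
```

View pics/t0.png

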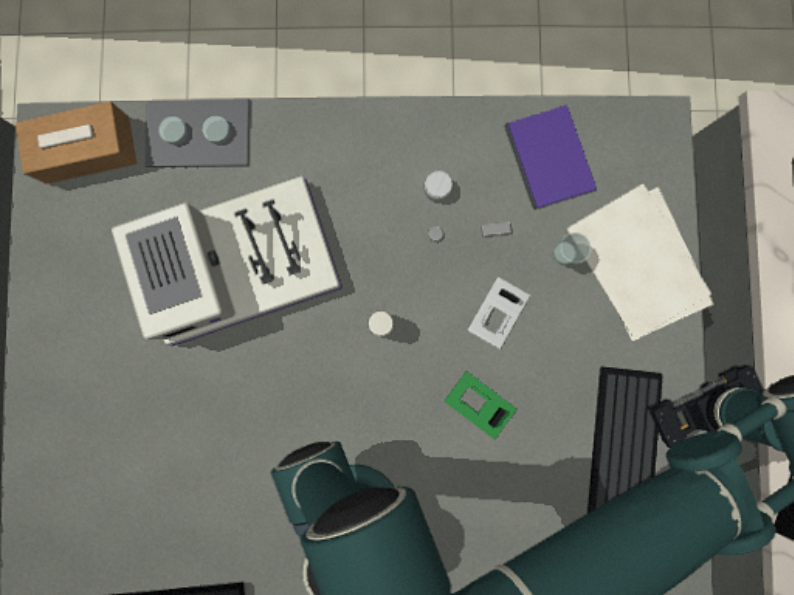

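View pics/s0.png

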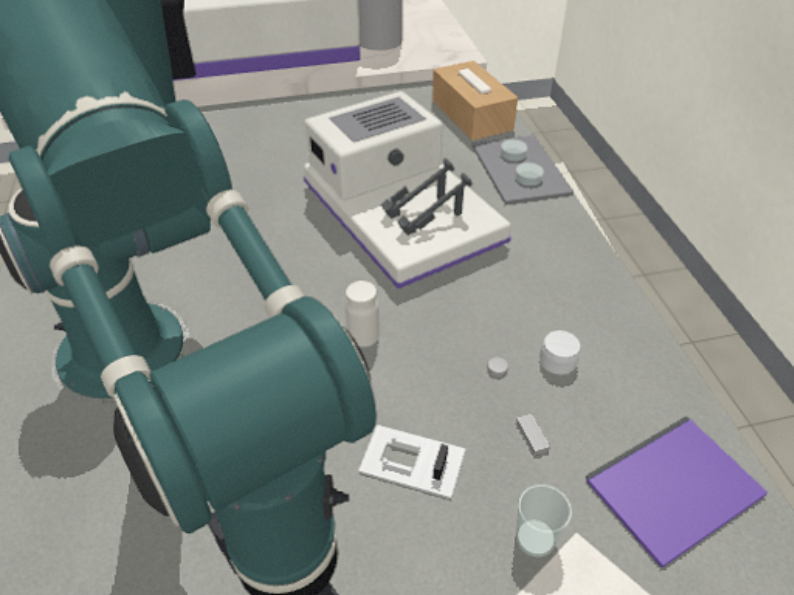

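Top view (zoom 1.55): the carrier candidates are the grey-white plate at (499,312) and the green look-alike at (481,404), so I take the grey-white one. The coupon candidates are the oblong block at (497,229) and the round disc at (436,234), so I take the oblong. The stage is at (268,240), with its low foot end at (262,275)/(293,268) and its head at (243,210)/(270,205).

```bash
python3 - <<'E'
from h import *
im,c=load('t0'); g=im.astype(int); mn=g.min(2)
def blob(m,u,v,rad):
    k=np.zeros(m.shape,np.uint8); k[v-rad:v+rad,u-rad:u+rad]=1
    m=(m.astype(np.uint8)&k)*255; cs,_=cv2.findContours(m,cv2.RETR_EXTERNAL,cv2.CHAIN_APPROX_NONE); return max(cs,key=cv2.contourArea)
def rect(cn,z):
    P=onz('top',cn[:,0],z,c)[:,:2]; rc=cv2.minAreaRect((P*1000).astype(np.float32)); return rc,cv2.boxPoints(rc).round(1).tolist()
print('bench val',im[190,290],'carrier',im[187,318],'coupon',im[148,320])
cc=blob(mn>165,322,201,32); print('carrier',rect(cc,.006))
hb=blob(mn<70,328,191,12); print('handle',rect(hb,.034))
cp=blob(mn>140,320,148,14); print('coupon',rect(cp,.012))
dk=blob(mn>190,150,175,80); h=cv2.approxPolyDP(dk,3,True)[:,0]; print('deck px',h.tolist()); print(onz('top',h,.06,c).round(4)[:,:2].tolist())
dm=blob(mn<70,172,157,30)
E
```

```text
bench val [119 128 125] carrier [190 193 191] coupon [139 142 143]
carrier (((437.1922607421875, -330.3020324707031), (83.6598129272461, 139.11839294433594), 59.21793746948242), [[356.0, -330.6000061035156], [475.5, -401.79998779296875], [518.4000244140625, -330.0], [398.79998779296875, -258.79998779296875]])
handle (((471.6026611328125, -349.7136535644531), (44.446800231933594, 12.859725952148438), 59.53782653808594), [[454.79998779296875, -365.6000061035156], [465.8999938964844, -372.1000061035156], [488.3999938964844, -333.79998779296875], [477.29998779296875, -327.29998779296875]])
coupon (((624.9725341796875, -321.70037841796875), (18.01547622680664, 48.27288055419922), 5.307162761688232), [[613.7999877929688, -298.5], [618.2000122070312, -346.6000061035156], [636.2000122070312, -344.8999938964844], [631.7000122070312, -296.79998779296875]])
deck px [[194, 115], [131, 136], [151, 144], [167, 199], [216, 183]]
[[0.7332, 0.1067], [0.6631, 0.3211], [0.6347, 0.2523], [0.4477, 0.1961], [0.4999, 0.0318]]
```

```bash
cat >> h.py <<'E'
from scipy.linalg import logm,expm
def steps(g,Rt,N=None,off=.147):
    """repeat row N times to bring grasp point to g with orientation Rt"""
    p0,R0,_=pose(); T0=np.eye(4);T0[:3,:3]=R0.as_matrix();T0[:3,3]=p0
    T1=np.eye(4);T1[:3,:3]=Rt.as_matrix();T1[:3,3]=np.array(g)-off*T1[:3,0]
    D=np.linalg.inv(T0)@T1
    if N is None: N=int(max(np.ceil(np.linalg.norm(D[:3,3])/.035),np.ceil(np.linalg.norm(R.from_matrix(D[:3,:3]).as_rotvec())/.11),1))
    A=expm(np.real(logm(D))/N); print('total cm',(D[:3,3]*100).round(2),'rot',R.from_matrix(D[:3,:3]).as_rotvec().round(3))
    print(N,'x t',(A[:3,3]*100).round(2),'a',R.from_matrix(A[:3,:3]).as_rotvec().round(3))
def tool(z,x):
    x=np.array(x,float);x/=np.linalg.norm(x); z=np.array(z,float); z-=x*(z@x); z/=np.linalg.norm(z); return R.from_matrix(np.c_[x,np.cross(z,x),z])
def yaw(d): return np.array([np.cos(np.radians(d)),np.sin(np.radians(d)),0])
E
python3 - <<'E'
from h import *
steps([.4723,-.3505,.14],tool(yaw(-30.7),[0,0,-1]))
E
```

```text
total cm [ 11.69  29.55 -16.6 ] rot [-0.629 -0.002 -0.001]
11 x t [ 1.06  3.05 -0.7 ] a [-0.057 -0.    -0.   ]
```

Request:
arm_command([
  {"tx":1.06,"ty":3.05,"tz":-0.7,"ax":-0.057,"hand":-0.1},
  {"tx":1.06,"ty":3.05,"tz":-0.7,"ax":-0.057,"hand":-0.1},
  {"tx":1.06,"ty":3.05,"tz":-0.7,"ax":-0.057,"hand":-0.1},
  {"tx":1.06,"ty":3.05,"tz":-0.7,"ax":-0.057,"hand":-0.1},
  {"tx":1.06,"ty":3.05,"tz":-0.7,"ax":-0.057,"hand":-0.1},
  {"tx":1.06,"ty":3.05,"tz":-0.7,"ax":-0.057,"hand":-0.1},
  {"tx":1.06,"ty":3.05,"tz":-0.7,"ax":-0.057,"hand":-0.1},
  {"tx":1.06,"ty":3.05,"tz":-0.7,"ax":-0.057,"hand":-0.1},
  {"tx":1.06,"ty":3.05,"tz":-0.7,"ax":-0.057,"hand":-0.1},
  {"tx":1.06,"ty":3.05,"tz":-0.7,"ax":-0.057,"hand":-0.1},
  {"tx":1.06,"ty":3.05,"tz":-0.7,"ax":-0.057,"hand":-0.1},
  {"hand":-0.1},
  {"hand":-0.1},
])

```text
$.targets[0]: bad value
```

```bash
python3 - <<'E'
from h import *
steps([.4723,-.3505,.14],tool(yaw(-30.7),[0,0,-1]))
snap('wrist','w1',None,1.5)
im,c=load('w1')
C=np.array([437.2,-330.3])/1e3; ux=yaw(-30.7)[:2]; uy=np.array([-ux[1],ux[0]])
for x,y,z in [(42,0,34),(70,42,6),(70,-42,6),(-70,42,6),(-70,-42,6)]: print((x,y),proj('wrist',[*(C+ux*x/1e3+uy*y/1e3),z/1e3],c).round(0))
E
```

```text
total cm [ 11.69  29.55 -16.6 ] rot [-0.629 -0.002 -0.001]
11 x t [ 1.06  3.05 -0.7 ] a [-0.057 -0.    -0.   ]
(42, 0) [[  59. -196.]]
(70, 42) [[  66. -245.]]
(70, -42) [[ 133. -145.]]
(-70, 42) [[ -42. -127.]]
(-70, -42) [[ 27. -41.]]
```

View pics/w1.png

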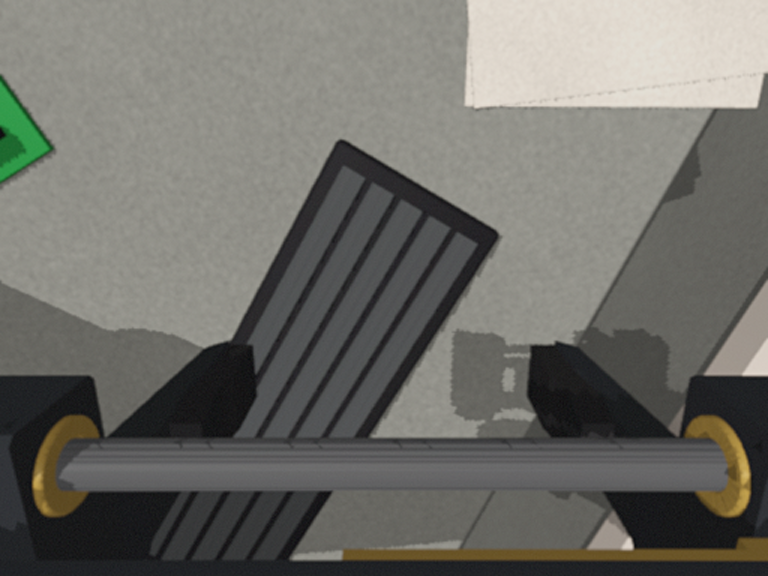

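The move was refused, so the wrist camera still shows the start pose, with the keyboard at (330,350). I'll retry with all seven keys filled in.

Request:
arm_command([
  {"tx":1.06,"ty":3.05,"tz":-0.7,"ax":-0.057,"ay":0,"az":0,"hand":-0.1},
  {"tx":1.06,"ty":3.05,"tz":-0.7,"ax":-0.057,"ay":0,"az":0,"hand":-0.1},
  {"tx":1.06,"ty":3.05,"tz":-0.7,"ax":-0.057,"ay":0,"az":0,"hand":-0.1},
  {"tx":1.06,"ty":3.05,"tz":-0.7,"ax":-0.057,"ay":0,"az":0,"hand":-0.1},
  {"tx":1.06,"ty":3.05,"tz":-0.7,"ax":-0.057,"ay":0,"az":0,"hand":-0.1},
  {"tx":1.06,"ty":3.05,"tz":-0.7,"ax":-0.057,"ay":0,"az":0,"hand":-0.1},
  {"tx":1.06,"ty":3.05,"tz":-0.7,"ax":-0.057,"ay":0,"az":0,"hand":-0.1},
  {"tx":1.06,"ty":3.05,"tz":-0.7,"ax":-0.057,"ay":0,"az":0,"hand":-0.1},
  {"tx":1.06,"ty":3.05,"tz":-0.7,"ax":-0.057,"ay":0,"az":0,"hand":-0.1},
  {"tx":1.06,"ty":3.05,"tz":-0.7,"ax":-0.057,"ay":0,"az":0,"hand":-0.1},
  {"tx":1.06,"ty":3.05,"tz":-0.7,"ax":-0.057,"ay":0,"az":0,"hand":-0.1},
  {"tx":0,"ty":0,"tz":0,"ax":0,"ay":0,"az":0,"hand":-0.1},
])

```text
time_s: 1.15
eef_pos: [0.4747, -0.34, 0.2776]
orientation: [0.682, 0.18, 0.686, -0.18]
force: [-0.6, 0.5, -0.2]
finger_gap: 0.554
```

```bash
python3 - <<'E'
from h import *
steps([.4723,-.3505,.14],tool(yaw(-30.7),[0,0,-1]))
snap('wrist','w2',None,1.5)
im,c=load('w2')
C=np.array([437.2,-330.3])/1e3; ux=yaw(-30.7)[:2]; uy=np.array([-ux[1],ux[0]])
for x,y,z in [(42,0,34),(70,42,6),(70,-42,6),(-70,42,6),(-70,-42,6)]: print((x,y),proj('wrist',[*(C+ux*x/1e3+uy*y/1e3),z/1e3],c).round(0))
E
```

```text
total cm [-0.94 -1.03  0.31] rot [ 0.022 -0.005  0.001]
1 x t [-0.94 -1.03  0.31] a [ 0.022 -0.005  0.001]
(42, 0) [[268. 210.]]
(70, 42) [[305. 147.]]
(70, -42) [[299. 246.]]
(-70, 42) [[123. 143.]]
(-70, -42) [[132. 243.]]
```

View pics/w2.png

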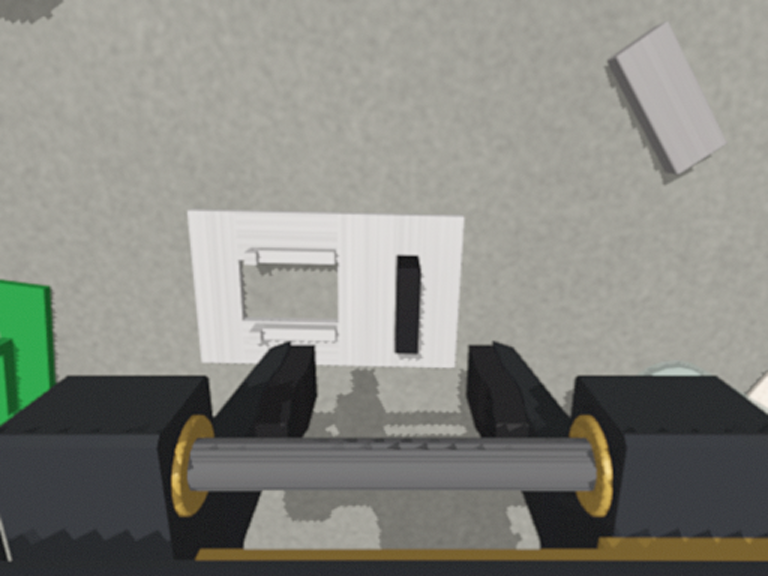

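Wrist view (zoom 1.5): the carrier's corners are at (188,210), (464,216), (456,367) and (202,362), with the black bar at (408,304) on the right. The true coupon is at (667,100), and the green plate is far to the left at (25,350). This confirms the choice. Next I measure both from this view.

```bash
python3 - <<'E'
from h import *
im,c=load('w2'); hsv=cv2.cvtColor(im,cv2.COLOR_BGR2HSV); mn=im.min(2)
print(im[150,215],im[66,444],im[100,350])
def big(m): 
    cs,_=cv2.findContours(cv2.morphologyEx(m.astype(np.uint8)*255,cv2.MORPH_OPEN,np.ones((3,3))),0,1); return max(cs,key=cv2.contourArea)
def rc(cn,z): 
    P=onz('wrist',cn[:,0],z,c)[:,:2]*1000; q=cv2.minAreaRect(P.astype(np.float32)); return q
m=mn>188; m[:,330:]=0; m[250:]=0; print('carrier',rc(big(m),.006))
h=im.max(2)<45; k=np.zeros_like(h); k[165:240,255:290]=1; cn=big(h&k); print('handle px',cv2.boundingRect(cn)); 
print('bar top guess', onz('wrist',[(cv2.boundingRect(cn)[0]+6.5,cv2.boundingRect(cn)[1]+5+29)],.034,c).round(4))
q=im.astype(int)[...,2]-im.astype(int)[...,1]; print('R-G bench/coupon',q[100,350],q[66,444])
# coupon: corners of the top face by hue
m2=np.zeros(m.shape,bool); 
b=im.astype(int); m2=(b[...,0]-b[...,1]>-3); m2[:,:395]=0; m2[135:]=0; cn=big(m2); print('coupon',cv2.contourArea(cn),rc(cn,.012)); print(cv2.boxPoints(cv2.minAreaRect(cn)).round(1).tolist())
E
```

```text
[217 218 221] [174 176 180] [155 163 164]
carrier ((439.93902587890625, -329.747802734375), (84.7548828125, 140.95559692382812), 59.23378372192383)
handle px (265, 205, 14, 29)
bar top guess [[ 0.4645 -0.3729  0.034 ]]
R-G bench/coupon 1 4
coupon 3887.0 ((628.6879272460938, -327.5017395019531), (29.74005889892578, 65.2308578491211), 5.393861770629883)
[[402.20001220703125, 35.400001525878906], [444.6000061035156, 14.199999809265137], [486.6000061035156, 98.19999694824219], [444.20001220703125, 119.4000015258789]]
```

```bash
python3 - <<'E'
from h import *
steps([.4751,-.3515,.029],tool(yaw(-30.8),[0,0,-1]),4)
E
```

```text
total cm [10.26 -0.78  0.56] rot [ 0.022 -0.003  0.003]
4 x t [ 2.57 -0.2   0.14] a [ 0.005 -0.001  0.001]
```

Request:
arm_command([
  {"tx":0.5,"ty":-0.4,"tz":0.3,"ax":0.011,"ay":-0.001,"az":0.001,"hand":-0.1},
  {"tx":2.3,"ty":-0.4,"tz":0.3,"ax":0.011,"ay":-0.001,"az":0.001,"hand":-0.1},
  {"tx":2.3,"ty":0,"tz":0,"ax":0,"ay":0,"az":0,"hand":-0.1},
  {"tx":2.3,"ty":0,"tz":0,"ax":0,"ay":0,"az":0,"hand":-0.1},
  {"tx":1.3,"ty":0,"tz":0,"ax":0,"ay":0,"az":0,"hand":-0.1},
  {"tx":0,"ty":0,"tz":0,"ax":0,"ay":0,"az":0,"hand":-0.1},
])

```text
time_s: 1.7
eef_pos: [0.4769, -0.3608, 0.1925]
orientation: [0.684, 0.189, 0.677, -0.194]
force: [-0.4, -0.0, -0.4]
finger_gap: 0.552
```

```bash
python3 - <<'E'
from h import *
steps([.4751,-.3515,.029],tool(yaw(-30.8),[0,0,-1]),1)
E
```

```text
total cm [ 1.64  0.71 -0.65] rot [-0.01   0.012  0.005]
1 x t [ 1.64  0.71 -0.65] a [-0.01   0.012  0.005]
```

Request:
arm_command([
  {"tx":0,"ty":0.7,"tz":-0.6,"ax":-0.01,"ay":0.012,"az":0.005,"hand":-0.1},
  {"tx":0,"ty":0,"tz":0,"ax":0,"ay":0,"az":0,"hand":-0.1},
  {"tx":1.5,"ty":0,"tz":0,"ax":0,"ay":0,"az":0,"hand":-0.1},
  {"tx":0,"ty":0,"tz":0,"ax":0,"ay":0,"az":0,"hand":-0.1},
  {"tx":0,"ty":0,"tz":0,"ax":0,"ay":0,"az":0,"hand":-0.1},
])

```text
time_s: 2.12
eef_pos: [0.4753, -0.3557, 0.1792]
orientation: [0.683, 0.189, 0.68, -0.19]
force: [0.6, 0.6, -0.0]
finger_gap: 0.548
```

```bash
python3 - <<'E'
from h import *
steps([.4751,-.3515,.029],tool(yaw(-30.8),[0,0,-1]),1); p,Rt,o=pose(); print(p,o['force'],Rt.as_matrix().round(3))
E
```

```text
total cm [ 0.32  0.35 -0.23] rot [-0.006  0.004  0.   ]
1 x t [ 0.32  0.35 -0.23] a [-0.006  0.004  0.   ]
[ 0.47528688 -0.35569734  0.17916828] [ 0.60482174  0.59712529 -0.03906947] [[ 0.003  0.517  0.856]
 [-0.003  0.856 -0.517]
 [-1.    -0.     0.004]]
```

Request:
arm_command([
  {"tx":0.3,"ty":0.35,"tz":-0.2,"ax":-0.006,"ay":0.004,"az":0,"hand":-0.1},
  {"tx":0,"ty":0,"tz":0,"ax":0,"ay":0,"az":0,"hand":-0.1},
  {"tx":0,"ty":0,"tz":0,"ax":0,"ay":0,"az":0,"hand":-0.1},
])

```text
time_s: 2.37
eef_pos: [0.4759, -0.3516, 0.177]
orientation: [0.682, 0.187, 0.681, -0.188]
force: [-0.4, 0.3, 0.1]
finger_gap: 0.548
```

```bash
python3 - <<'E'
from h import *
steps([.4751,-.3515,.029],tool(yaw(-30.8),[0,0,-1]),1); p,Rt,o=pose(); print(p,o['force'])
E
```

```text
total cm [ 0.1  -0.03 -0.07] rot [0.001 0.002 0.001]
1 x t [ 0.1  -0.03 -0.07] a [0.001 0.002 0.001]
[ 0.47588681 -0.35157095  0.17695584] [-0.37647426  0.31119666  0.11861474]
```

Request:
arm_command([
  {"tx":0,"ty":0,"tz":0,"ax":0,"ay":0,"az":0,"hand":1},
  {"tx":0,"ty":0,"tz":0,"ax":0,"ay":0,"az":0,"hand":1},
  {"tx":0,"ty":0,"tz":0,"ax":0,"ay":0,"az":0,"hand":1},
  {"tx":0,"ty":0,"tz":0,"ax":0,"ay":0,"az":0,"hand":1},
  {"tx":0,"ty":0,"tz":0,"ax":0,"ay":0,"az":0,"hand":1},
  {"tx":0,"ty":0,"tz":0,"ax":0,"ay":0,"az":0,"hand":1},
  {"tx":0,"ty":0,"tz":0,"ax":0,"ay":0,"az":0,"hand":1},
  {"tx":0,"ty":0,"tz":0,"ax":0,"ay":0,"az":0,"hand":1},
], force=40)

```text
time_s: 3.03
eef_pos: [0.4764, -0.3514, 0.178]
orientation: [0.683, 0.186, 0.681, -0.188]
force: [0.6, -0.3, 0.2]
finger_gap: 0.132
```

```bash
python3 - <<'E'
from h import *
p,Rt,o=pose(); print(p,o['force'],o['finger_gap']); np.savez('grasp.npz',p=p,R=Rt.as_matrix())
print(Rt.as_matrix().round(3), (Rt.inv().apply(np.array([.4751,-.3515,.034])-p)*1000).round(1))
E
```

```text
[ 0.47644671 -0.3513581   0.17803849] [ 0.56558548 -0.31667306  0.24735822] 0.13154117855464514
[[ 0.002  0.51   0.86 ]
 [-0.003  0.86  -0.51 ]
 [-1.    -0.001  0.003]] [144.   -0.7  -1.6]
```

Request:
arm_command([
  {"tx":-2,"ty":0,"tz":0,"ax":0,"ay":0,"az":0,"hand":1},
  {"tx":-3,"ty":0,"tz":0,"ax":0,"ay":0,"az":0,"hand":1},
  {"tx":-3.5,"ty":0,"tz":0,"ax":0,"ay":0,"az":0,"hand":1},
  {"tx":-3.5,"ty":0,"tz":0,"ax":0,"ay":0,"az":0,"hand":1},
  {"tx":-3.5,"ty":0,"tz":0,"ax":0,"ay":0,"az":0,"hand":1},
  {"tx":-3.5,"ty":0,"tz":0,"ax":0,"ay":0,"az":0,"hand":1},
  {"tx":-3.5,"ty":0,"tz":0,"ax":0,"ay":0,"az":0,"hand":1},
  {"tx":-3.5,"ty":0,"tz":0,"ax":0,"ay":0,"az":0,"hand":1},
  {"tx":0,"ty":0,"tz":0,"ax":0,"ay":0,"az":0,"hand":1},
])

```text
time_s: 3.78
eef_pos: [0.4737, -0.3493, 0.4397]
orientation: [0.677, 0.189, 0.687, -0.185]
force: [1.8, -1.0, -0.3]
finger_gap: 0.13
```

```bash
python3 - <<'E'
from h import *
p,Rt,o=pose(); print(p,o['force'],o['finger_gap'])
steps([.611,.088,.30],tool(yaw(17.8),[0,0,-1]))
E
```

```text
[ 0.4737137  -0.3493079   0.43974327] [ 1.7566704  -0.9564329  -0.25897164] 0.13043851001744067
total cm [ -0.48  44.61 -10.55] rot [-0.847 -0.014 -0.008]
14 x t [-0.05  3.33  0.54] a [-0.06  -0.001 -0.001]
```

Request:
arm_command([
  {"tx":-0.05,"ty":2,"tz":0.5,"ax":-0.06,"ay":-0.001,"az":-0.001,"hand":1},
  {"tx":-0.05,"ty":3.3,"tz":0.54,"ax":-0.06,"ay":-0.001,"az":-0.001,"hand":1},
  {"tx":-0.05,"ty":3.3,"tz":0.54,"ax":-0.06,"ay":-0.001,"az":-0.001,"hand":1},
  {"tx":-0.05,"ty":3.3,"tz":0.54,"ax":-0.06,"ay":-0.001,"az":-0.001,"hand":1},
  {"tx":-0.05,"ty":3.3,"tz":0.54,"ax":-0.06,"ay":-0.001,"az":-0.001,"hand":1},
  {"tx":-0.05,"ty":3.3,"tz":0.54,"ax":-0.06,"ay":-0.001,"az":-0.001,"hand":1},
  {"tx":-0.05,"ty":3.3,"tz":0.54,"ax":-0.06,"ay":-0.001,"az":-0.001,"hand":1},
  {"tx":-0.05,"ty":3.3,"tz":0.54,"ax":-0.06,"ay":-0.001,"az":-0.001,"hand":1},
  {"tx":-0.05,"ty":3.3,"tz":0.54,"ax":-0.06,"ay":-0.001,"az":-0.001,"hand":1},
  {"tx":-0.05,"ty":3.3,"tz":0.54,"ax":-0.06,"ay":-0.001,"az":-0.001,"hand":1},
  {"tx":-0.05,"ty":3.3,"tz":0.54,"ax":-0.06,"ay":-0.001,"az":-0.001,"hand":1},
  {"tx":-0.05,"ty":3.3,"tz":0.54,"ax":-0.06,"ay":-0.001,"az":-0.001,"hand":1},
  {"tx":-0.05,"ty":3.3,"tz":0.54,"ax":-0.06,"ay":-0.001,"az":-0.001,"hand":1},
  {"tx":-0.05,"ty":2,"tz":0.4,"ax":-0.04,"ay":-0.001,"az":-0.001,"hand":1},
  {"tx":0,"ty":0,"tz":0,"ax":0,"ay":0,"az":0,"hand":1},
  {"tx":0,"ty":0,"tz":0,"ax":0,"ay":0,"az":0,"hand":1},
])

```text
time_s: 5.12
eef_pos: [0.6023, 0.0787, 0.4231]
orientation: [0.691, -0.114, 0.705, 0.111]
force: [0.2, 0.6, -1.4]
finger_gap: 0.137
```

```bash
python3 - <<'E'
from h import *
p,Rt,o=pose(); print(p,o['force'],o['finger_gap'])
steps([.611,.088,.30],tool(yaw(17.8),[0,0,-1]))
snap('wrist','w3',None,1.55)
E
```

```text
[0.60233598 0.07865885 0.4230559 ] [ 0.18102254  0.60919262 -1.39385449] 0.13698874689144966
total cm [-2.42  0.61  1.07] rot [ 0.009 -0.02   0.001]
1 x t [-2.42  0.61  1.07] a [ 0.009 -0.02   0.001]
```

View pics/w3.png

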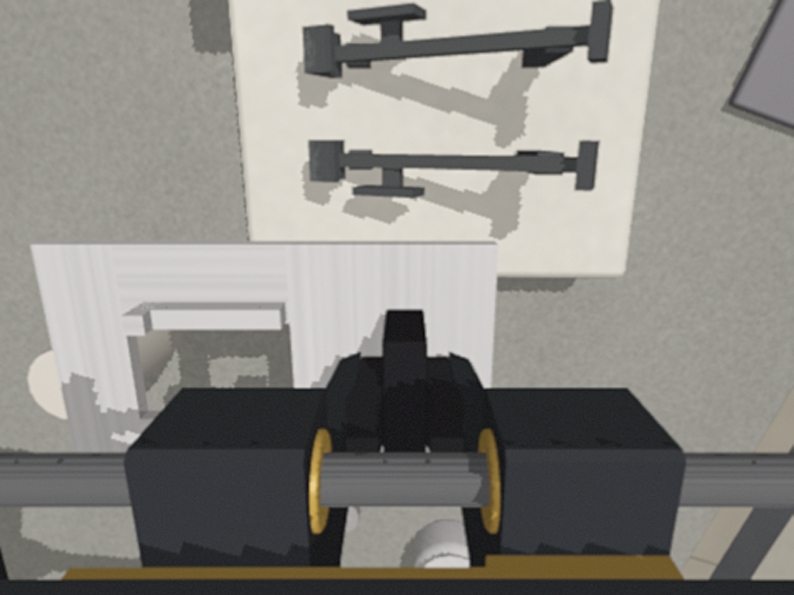

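Wrist view (zoom 1.55): the carrier is held level, with its +y edge at row 243. Beyond it is the whole stage: foot lips at (325,160) and (322,50), head stops at (588,165) and (600,30). I'll take one enlarged crop to pick out the corners.

```bash
python3 - <<'E'
from h import *
im,c=load('w3'); cr=im[0:130,190:402]; v=cv2.resize(cr,None,fx=3.7,fy=3.7,interpolation=cv2.INTER_CUBIC)
v=cv2.convertScaleAbs(v,alpha=1.8,beta=0); cv2.imwrite('pics/w3c.png',v)
# project predicted model with first estimate, print crop px
def st(P,X,Y,yw):
    a=np.radians(yw); S=R.from_euler('zy',[a,-np.radians(24)]).as_matrix(); return np.atleast_2d(P)/1e3@S.T+[X,Y,.105]
P=[(-60,-18,18),(-60,-42,18),(-60,18,18),(-60,42,18),(73,-18,8),(73,-42,8),(73,18,8),(73,42,8)]
for a,b in zip(P,(proj('wrist',st(P,.583,.174,17.8),c)-[190,0])*3.7): print(a,b.round(0))
E
```

```text
(-60, -18, 18) [ 71. 295.]
(-60, -42, 18) [ 70. 400.]
(-60, 18, 18) [ 73. 133.]
(-60, 42, 18) [74. 21.]
(73, -18, 8) [663. 285.]
(73, -42, 8) [653. 407.]
(73, 18, 8) [680.  93.]
(73, 42, 8) [692. -40.]
```

View pics/w3c.png

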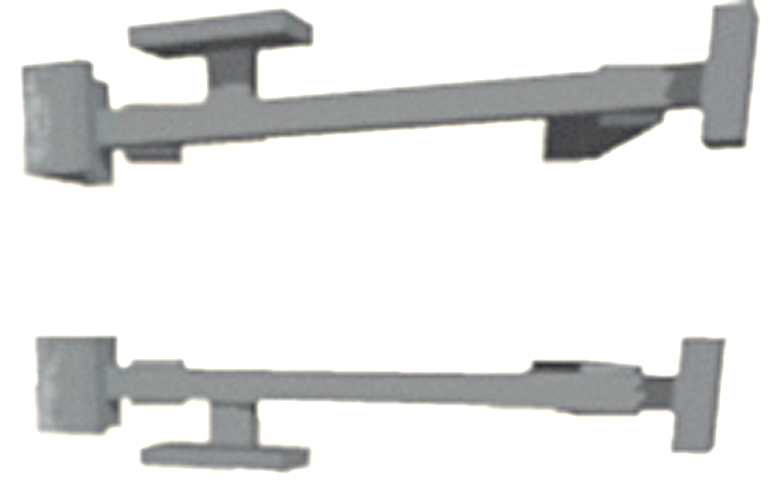

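The crop shows the head stops' inner top edges, near (683,340)-(674,447) and far (715,5)-(703,138). The lip ends are near u≈113, rows 337-432, and far u≈105, rows 65-175. I'll fit the stage's x, y and yaw to these corners.

```bash
cat >> h.py <<'E'
def st(P,X,Y,yw,Z=.105):
    S=R.from_euler('ZY',[np.radians(yw),-np.radians(24)]).as_matrix(); return np.atleast_2d(P)/1e3@S.T+[X,Y,Z]
E
python3 - <<'E'
from h import *
from scipy.optimize import least_squares
im,c=load('w3')
P=np.array([(73,-18,8),(73,-42,8),(73,42,8),(73,18,8),(-60,-18,18),(-60,-42,18),(-60,42,18),(-60,18,18)],float)
U=np.array([(683,340),(674,449),(715,5),(703,138),(110,337),(113,432),(90,63),(99,178)],float)/3.7+[190,0]
for free in (0,1):
    f=lambda q:(proj('wrist',st(P,q[0],q[1],q[2]*100,q[3] if free else .105),c)-U).ravel()
    s=least_squares(f,[.58,.19,.178,.105],loss='soft_l1'); print(s.x.round(4)); print(f(s.x).reshape(-1,2).round(1).tolist())
# independent: deck edges from top cam
t,ct=load('t0'); 
for q in [(.583,.174,17.8),tuple(s.x[:2])+(s.x[2]*100,)]: print(proj('top',st(P,*q),ct).round(1).tolist())
E
```

```text
[0.591  0.1686 0.1885 0.105 ]
[[1.0, -1.7], [0.7, 1.1], [0.2, -0.5], [0.2, 0.8], [-1.8, 0.2], [-1.4, 1.9], [0.3, -0.3], [-0.8, -0.5]]
[0.5913 0.1691 0.1888 0.1022]
[[0.6, -2.3], [0.2, 0.3], [-0.4, -0.1], [-0.4, 0.8], [-0.8, -0.2], [-0.4, 1.3], [1.3, -0.0], [0.3, -0.5]]
[[167.8, 134.3], [175.0, 131.9], [149.7, 140.2], [157.0, 137.8], [182.3, 173.3], [189.3, 171.0], [164.8, 179.1], [171.8, 176.8]]
[[169.0, 131.7], [176.1, 129.2], [151.0, 137.9], [158.2, 135.4], [184.2, 170.5], [191.1, 168.1], [166.8, 176.6], [173.7, 174.2]]
```

```bash
python3 - <<'E'
from h import *
im,c=load('w3'); b=im.astype(int); deck=((b[...,2]-b[...,0])>15)&(b.min(2)>180)
L=[];Rr=[];B=[]
for v in list(range(5,145,4)):
    u=np.where(deck[v,130:440])[0]+130; 
    if v>125: pass
    L.append((u.min(),v+.0)); 
    Rr.append((u.max()+1,v))
for u in range(330,400,4):
    v=np.where(deck[100:200,u])[0]+100; B.append((u,v.max()+1))
def line(px):
    P=onz('wrist',px,.06,c)[:,:2]*1000; l=cv2.fitLine(P.astype(np.float32),cv2.DIST_HUBER,0,.01,.01).ravel(); 
    d=l[:2]; n=np.array([-d[1],d[0]]); print('ang',np.degrees(np.arctan2(d[1],d[0])).round(2),'rms',np.std((P-l[2:])@n).round(2)); return l[2:],d
pl=line(L);pr=line(Rr);pb=line(B)
for yw in (17.8,18.3,18.85):
    x=yaw(yw)[:2]; y=np.array([-x[1],x[0]])
    print(yw,'xL',pl[0]@x,'xR',pr[0]@x,'yB',pb[0]@y); xc=(pl[0]@x+pr[0]@x)/2; yc=pb[0]@y+110; print('stage',(xc*x+yc*y).round(1))
E
```

```text
Traceback (most recent call last):
ValueError: zero-size array to reduction operation minimum which has no identity
```

```bash
python3 - <<'E'
from h import *
im,c=load('w3'); b=im.astype(int); print(im[60,250],im[10,170],im[120,100]); deck=(b.min(2)>190)
L=[];Rr=[];B=[]
for v in range(5,145,4):
    u=np.where(deck[v,130:440])[0]+130; L.append((u.min(),v)); Rr.append((u.max()+1,v))
for u in range(330,400,4):
    B.append((u,np.where(deck[100:200,u])[0].max()+101))
def line(px):
    P=onz('wrist',px,.06,c)[:,:2]*1000; l=cv2.fitLine(P.astype(np.float32),cv2.DIST_HUBER,0,.01,.01).ravel(); 
    d=l[:2]; n=np.array([-d[1],d[0]]); print('ang',np.degrees(np.arctan2(d[1],d[0])).round(2),'rms',np.std((P-l[2:])@n).round(2)); return l[2:],d
pl=line(L);pr=line(Rr);pb=line(B)
for yw in (17.8,18.3,18.85):
    x=yaw(yw)[:2]; y=np.array([-x[1],x[0]])
    print(yw,'xL',pl[0]@x,'xR',pr[0]@x,'yB',pb[0]@y); xc=(pl[0]@x+pr[0]@x)/2; yc=pb[0]@y+110; print('stage',(xc*x+yc*y).round(1))
E
```

```text
[154 163 166] [208 217 222] [150 156 157]
ang -71.45 rms 0.33
ang -71.7 rms 0.27
ang 18.18 rms 0.36
17.8 xL 486.14780474729844 xR 739.8053018066478 yB -125.03439462298878
stage [588.2 173.1]
18.3 xL 485.91819702973737 xR 739.675257379155 yB -131.09503939585395
stage [588.4 172.4]
18.85 xL 485.6228890401292 xR 739.4671488677074 yB -137.75020007815166
stage [588.7 171.6]
```

```bash
python3 - <<'E'
from h import *
im,c=load('w3'); p,Rt,o=pose()
# carrier pts -> tool: x_t=144+34-z.. ; y_t=y ; z_t=x-42
def car(P,yo=0.): P=np.atleast_2d(P).astype(float); return p+Rt.apply(np.c_[144+34-P[:,2],P[:,1]+yo,P[:,0]-42]/1e3)
for yo in (-2,-.7,1): print(yo,(proj('wrist',car([(-70,42,6),(70,42,6),(-39,24,14),(5,24,14)],yo),c)*1.55).round(1).tolist())
E
```

```text
-2 [[33.9, 250.5], [494.8, 251.0], [132.0, 315.3], [279.3, 315.4]]
-0.7 [[33.0, 246.3], [495.0, 246.8], [131.4, 311.2], [279.0, 311.3]]
1 [[31.9, 240.8], [495.3, 241.3], [130.5, 305.8], [278.6, 305.9]]
```

```bash
cat >> h.py <<'E'
S=(.590,.169,18.4); HT=[.144,.0005,0.]
def ctool(xb,zb,th,y=0,S=S,ht=HT):
    """TCP pose with carrier lower bottom edge at stage (xb,zb) mm, raised th deg"""
    Sr=R.from_euler('ZY',[np.radians(S[2]),-np.radians(24)]); C=Sr*R.from_euler('Y',-th,degrees=True)
    e=st((xb,y,zb),*S)[0]; h=e+C.apply(np.array([112,0,34])/1e3)
    Rt=tool(C.apply([1,0,0]),C.apply([0,0,-1])); return h-Rt.apply(ht),Rt
def csteps(xb,zb,th,y=0,N=None):
    p,Rt=ctool(xb,zb,th,y); print('TCP',p.round(3)); steps(p+.147*Rt.as_matrix()[:,0],Rt,N)
E
python3 - <<'E'
from h import *
p,Rt,o=pose(); print(p,o['joint_pos'].round(3),o['finger_gap'])
a=np.radians(16); csteps(-68+60*np.cos(a),1.7+60*np.sin(a)+40,16)
E
```

```text
[0.60223    0.07832885 0.42277178] [ 0.09   0.133  1.726 -0.005  1.303 -0.227] 0.1306614872114216
TCP [0.532 0.149 0.362]
total cm [ 6.13  8.93 -4.37] rot [-0.002 -0.719  0.001]
7 x t [ 0.66  1.28 -0.88] a [-0.    -0.103  0.   ]
```

Request:
arm_command([
  {"tx":0.66,"ty":1.28,"tz":-0.88,"ax":0,"ay":-0.103,"az":0,"hand":1},
  {"tx":0.66,"ty":1.28,"tz":-0.88,"ax":0,"ay":-0.103,"az":0,"hand":1},
  {"tx":0.66,"ty":1.28,"tz":-0.88,"ax":0,"ay":-0.103,"az":0,"hand":1},
  {"tx":0.66,"ty":1.28,"tz":-0.88,"ax":0,"ay":-0.103,"az":0,"hand":1},
  {"tx":0.66,"ty":1.28,"tz":-0.88,"ax":0,"ay":-0.103,"az":0,"hand":1},
  {"tx":0.66,"ty":1.28,"tz":-0.88,"ax":0,"ay":-0.103,"az":0,"hand":1},
  {"tx":0.66,"ty":1.28,"tz":-0.88,"ax":0,"ay":-0.103,"az":0,"hand":1},
  {"tx":0,"ty":0,"tz":0,"ax":0,"ay":0,"az":0,"hand":1},
])

```text
time_s: 5.83
eef_pos: [0.5296, 0.1398, 0.3523]
orientation: [0.901, -0.063, 0.408, 0.135]
force: [-1.0, -0.4, -4.9]
finger_gap: 0.133
```

```bash
python3 - <<'E'
from h import *
p,Rt,o=pose(); print(p,o['joint_pos'].round(3),o['force'].round(1),o['finger_gap'])
a=np.radians(16); csteps(-68+60*np.cos(a),1.7+60*np.sin(a)+40,16)
csteps(-68+40*np.cos(a),2+40*np.sin(a),16)
E
```

```text
[0.52960743 0.13984925 0.35227934] [ 0.191 -0.121  2.2    0.197  0.352 -0.27 ] [-1.  -0.4 -4.9] 0.13264869044727126
TCP [0.532 0.149 0.362]
total cm [-0.46  0.82  1.01] rot [-0.014  0.022  0.018]
1 x t [-0.46  0.82  1.01] a [-0.014  0.022  0.018]
TCP [0.532 0.149 0.313]
total cm [ 3.29  0.84 -2.16] rot [-0.014  0.022  0.018]
2 x t [ 1.65  0.42 -1.07] a [-0.007  0.011  0.009]
```

```bash
cat > kin.py <<'E'
from h import *
from scipy.optimize import least_squares
D=[((.26464,1.60521,1.27368),np.hypot(.26636,.61989),.40355),((.133,1.726,1.303),np.hypot(.60223,.0783),.42277),((-.121,2.2,.352),.5477,.3523)]
def fk(q,k):
    H,a,L2,L3,f,d=k; s=q[0]+q[1]; t=s+q[2]
    return np.array([a+L2*np.sin(q[0])+L3*np.sin(s)+f*np.cos(s)+d*np.sin(t), H+L2*np.cos(q[0])+L3*np.cos(s)-f*np.sin(s)+d*np.cos(t)])
def res(k): return np.r_[np.concatenate([fk(q,k)-[r_,z] for q,r_,z in D])*1e3,(np.array(k)-[.4,0,.45,.42,0,.1])*3]
K=least_squares(res,[.4,0,.45,.42,0,.1]).x
E
python3 - <<'E'
from kin import *
print(K.round(3),res(K)[:6].round(1))
from scipy.optimize import fsolve
for nm,(xb,zb,th) in dict(pre=(-30,13,16),ins16=(-68,2,16),pre8=(-40,8,8),ins8=(-69,1,8),flat=(-69,0,0)).items():
    p,Rt=ctool(xb,zb,th); rr=np.hypot(p[0],p[1]); ang=np.pi-np.radians(24+th)
    f=lambda q:fk((q[0],q[1],ang-q[0]-q[1]),K)-[rr,p[2]]
    s,_,ok,_=fsolve(f,[-.1,2.2],full_output=1); print(nm,p.round(3),s.round(2),'q5',(ang-s.sum()).round(3),ok)
E
```

```text
[ 0.272 -0.003  0.512  0.573  0.013  0.181] [-0. -0.  0.  0. -0.  0.]
pre [0.532 0.149 0.313] [-0.06  2.22] q5 0.28 1
ins16 [0.503 0.14  0.288] [-0.08  2.3 ] q5 0.226 1
pre8 [0.553 0.156 0.306] [0.02 2.13] q5 0.435 1
ins8 [0.531 0.149 0.288] [-0.    2.19] q5 0.396 1
flat [0.559 0.158 0.285] [0.08 2.08] q5 0.558 1
```

```bash
python3 - <<'E'
from h import *
csteps(-29,30,12)
E
```

```text
TCP [0.54  0.152 0.33 ]
total cm [ 2.54  0.85 -0.41] rot [-0.015  0.091  0.017]
1 x t [ 2.54  0.85 -0.41] a [-0.015  0.091  0.017]
```

Request:
arm_command([
  {"tx":0,"ty":0.8,"tz":0,"ax":-0.015,"ay":0.045,"az":0.017,"hand":1},
  {"tx":1.2,"ty":0,"tz":-0.2,"ax":0,"ay":0.045,"az":0,"hand":1},
  {"tx":1.2,"ty":0,"tz":-0.2,"ax":0,"ay":0,"az":0,"hand":1},
  {"tx":0,"ty":0,"tz":0,"ax":0,"ay":0,"az":0,"hand":1},
  {"tx":0,"ty":0,"tz":0,"ax":0,"ay":0,"az":0,"hand":1},
])

```text
time_s: 6.25
eef_pos: [0.538, 0.1454, 0.328]
orientation: [0.877, -0.073, 0.455, 0.139]
force: [0.4, 1.1, -1.9]
finger_gap: 0.133
```

```bash
python3 - <<'E'
from h import *
p,Rt,o=pose(); print(p,o['joint_pos'].round(3),o['force'].round(1),o['finger_gap'])
csteps(-29,30,12)
snap('side','s1',(190,60,350,190),4.9); im,c=load('s1')
M=[(-70,42,6),(-70,-42,6),(70,-42,6),(70,42,6)]
def car(P): P=np.atleast_2d(P).astype(float); return p+Rt.apply(np.c_[144+34-P[:,2],P[:,1]+.5,P[:,0]-42]/1e3)
print(((proj('side',car(M),c)-[190,60])*4.9).round(0).tolist())
G=[(-60,-18,18),(-60,-42,18),(-60,18,18),(-60,42,18),(73,-42,8),(73,-18,8),(73,18,8)]
print(((proj('side',st(G,*S),c)-[190,60])*4.9).round(0).tolist())
E
```

```text
[0.53796002 0.14542964 0.3280046 ] [ 0.199 -0.055  2.166  0.158  0.425 -0.241] [ 0.4  1.1 -1.9] 0.13278486135732662
TCP [0.54  0.152 0.33 ]
total cm [0.03 0.55 0.47] rot [-0.003 -0.015  0.005]
1 x t [0.03 0.55 0.47] a [-0.003 -0.015  0.005]
[[318.0, 298.0], [392.0, 370.0], [563.0, 195.0], [481.0, 129.0]]
[[346.0, 385.0], [368.0, 407.0], [315.0, 354.0], [295.0, 334.0], [547.0, 279.0], [524.0, 259.0], [490.0, 231.0]]
```

View pics/s1.png

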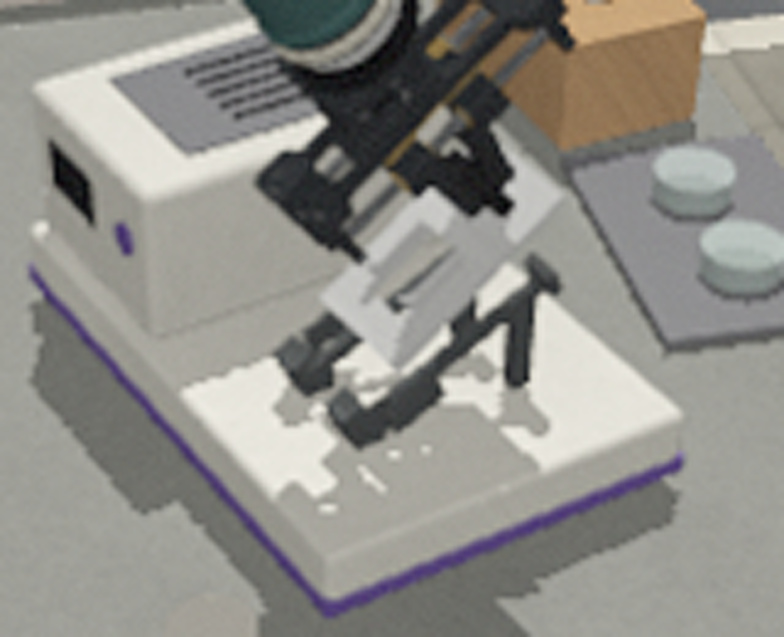

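Side crop: the carrier's lower corners are at (392,368) and (322,295), within about 4 zoomed px of prediction. The lips at (360,415) and (305,355) and the head stop at (545,272) agree with the fitted stage. I'll correct the residual and go in.

Request:
arm_command([
  {"tx":0,"ty":0.55,"tz":0.45,"ax":-0.003,"ay":-0.015,"az":0.005,"hand":1},
  {"tx":0,"ty":0,"tz":0,"ax":0,"ay":0,"az":0,"hand":1},
  {"tx":0,"ty":0,"tz":0,"ax":0,"ay":0,"az":0,"hand":1},
])

```text
time_s: 6.55
eef_pos: [0.5407, 0.1513, 0.3317]
orientation: [0.88, -0.072, 0.447, 0.142]
force: [0.4, -0.3, -2.1]
finger_gap: 0.134
```

```bash
cat >> h.py <<'E'
def where(S=S,ht=HT):
    """carrier in stage frame from the tool pose: lower bottom edge (x,y,z) mm and rotation deg"""
    p,Rt,o=pose(); Sr=R.from_euler('ZY',[np.radians(S[2]),-np.radians(24)]); M=Rt.as_matrix(); C=R.from_matrix(np.c_[M[:,2],M[:,1],-M[:,0]])
    e=p+Rt.apply(ht)-C.apply(np.array([112,0,34])/1e3)
    print('edge',(Sr.inv().apply(e-[S[0],S[1],.105])*1000).round(1),'rot deg (x,-y tilt,z)',np.degrees((Sr.inv()*C).as_rotvec()).round(1),'F stage',Sr.inv().apply(o['force']).round(1),'gap',round(o['finger_gap'],3),'t',o['time_s'])
E
python3 - <<'E'
from h import *
where(); csteps(-29,12,12); csteps(-48,7,12)
E
```

```text
edge [-27.7  -0.7  30.8] rot deg (x,-y tilt,z) [ -0.1 -12.1  -0.1] F stage [-0.6 -0.4 -2. ] gap 0.134 t 6.55
TCP [0.547 0.154 0.314]
total cm [ 1.84  0.08 -0.48] rot [-0.002  0.002  0.001]
1 x t [ 1.84  0.08 -0.48] a [-0.002  0.002  0.001]
TCP [0.533 0.149 0.302]
total cm [ 1.93  0.07 -2.45] rot [-0.002  0.002  0.001]
1 x t [ 1.93  0.07 -2.45] a [-0.002  0.002  0.001]
```

Request:
arm_command([
  {"tx":1.8,"ty":0.08,"tz":-0.5,"ax":-0.002,"ay":0.002,"az":0.001,"hand":1},
  {"tx":0,"ty":0,"tz":-1.8,"ax":0,"ay":0,"az":0,"hand":1},
  {"tx":0,"ty":0,"tz":0,"ax":0,"ay":0,"az":0,"hand":1},
  {"tx":0,"ty":0,"tz":0,"ax":0,"ay":0,"az":0,"hand":1},
])

```text
time_s: 6.88
eef_pos: [0.5345, 0.1503, 0.3066]
orientation: [0.881, -0.073, 0.445, 0.143]
force: [-0.3, -0.2, -1.3]
finger_gap: 0.136
```

```bash
python3 - <<'E'
from h import *
where(); csteps(-48,7,12); csteps(-68,2.5,12)
E
```

```text
edge [-42.5   0.1  10. ] rot deg (x,-y tilt,z) [ -0.  -12.4   0.1] F stage [-0.8 -0.1 -1.1] gap 0.136 t 6.8833
TCP [0.533 0.149 0.302]
total cm [ 0.26 -0.03 -0.46] rot [0.001 0.008 0.   ]
1 x t [ 0.26 -0.03 -0.46] a [0.001 0.008 0.   ]
TCP [0.517 0.144 0.289]
total cm [ 0.27 -0.03 -2.51] rot [0.001 0.008 0.   ]
1 x t [ 0.27 -0.03 -2.51] a [0.001 0.008 0.   ]
```

Request:
arm_command([
  {"tx":0.3,"ty":0,"tz":-0.5,"ax":0,"ay":0.006,"az":0,"hand":1},
  {"tx":0,"ty":0,"tz":-0.6,"ax":0,"ay":0,"az":0,"hand":1},
  {"tx":0,"ty":0,"tz":-0.6,"ax":0,"ay":0,"az":0,"hand":1},
  {"tx":0,"ty":0,"tz":0,"ax":0,"ay":0,"az":0,"hand":1},
  {"tx":0,"ty":0,"tz":0,"ax":0,"ay":0,"az":0,"hand":1},
])

```text
time_s: 7.3
eef_pos: [0.5237, 0.1468, 0.2962]
orientation: [0.881, -0.073, 0.445, 0.143]
force: [0.1, 0.5, -1.8]
finger_gap: 0.132
```

```bash
python3 - <<'E'
from h import *
where(); csteps(-68,2.5,12)
E
```

```text
edge [-57.4  -0.    5.2] rot deg (x,-y tilt,z) [ -0.1 -12.4   0.1] F stage [-0.5  0.4 -1.7] gap 0.132 t 7.3
TCP [0.517 0.144 0.289]
total cm [ 0.11 -0.03 -0.98] rot [0.002 0.006 0.001]
1 x t [ 0.11 -0.03 -0.98] a [0.002 0.006 0.001]
```

Request:
arm_command([
  {"tx":0.2,"ty":0,"tz":0,"ax":0,"ay":0.005,"az":0,"hand":1},
  {"tx":0,"ty":0,"tz":-0.5,"ax":0,"ay":0,"az":0,"hand":1},
  {"tx":0,"ty":0,"tz":-0.5,"ax":0,"ay":0,"az":0,"hand":1},
  {"tx":0,"ty":0,"tz":0,"ax":0,"ay":0,"az":0,"hand":1},
  {"tx":0,"ty":0,"tz":0,"ax":0,"ay":0,"az":0,"hand":1},
])

```text
time_s: 7.72
eef_pos: [0.517, 0.1444, 0.2889]
orientation: [0.88, -0.073, 0.447, 0.143]
force: [-0.2, -0.1, -2.0]
finger_gap: 0.135
```

```bash
python3 - <<'E'
from h import *
where(); csteps(-68,2,12)
im,_=snap('side','s2'); snap('wrist','w4',(0,0,512,384),1.5)
cv2.imwrite('pics/s2.png',cv2.resize(im[100:170,225:325],None,fx=7.5,fy=7.5,interpolation=cv2.INTER_CUBIC))
E
```

```text
edge [-67.6  -0.2   1.7] rot deg (x,-y tilt,z) [ -0.1 -12.2   0.1] F stage [-1.  -0.1 -1.8] gap 0.135 t 7.7167
TCP [0.517 0.144 0.289]
total cm [-0.01 -0.02  0.01] rot [0.002 0.003 0.001]
1 x t [-0.01 -0.02  0.01] a [0.002 0.003 0.001]
```

View pics/s2.png

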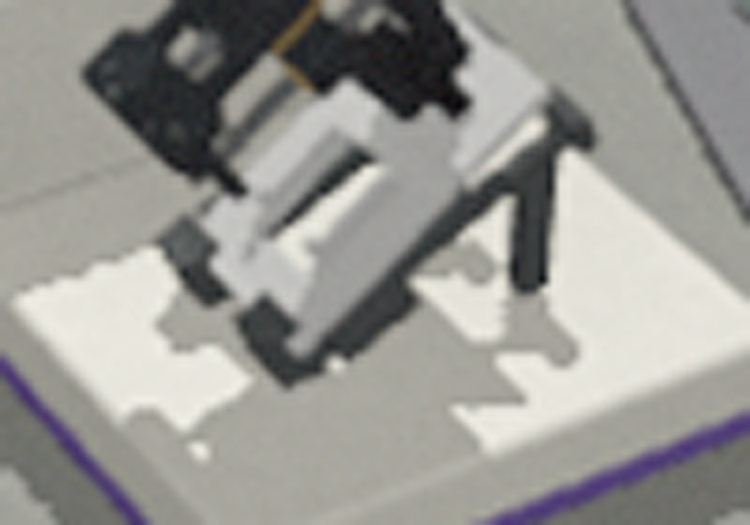

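Side crop: the near lip at (268,330) and the far lip at (195,255) overlap the plate's lower end, and there is no contact force. The edge is at stage x≈-67.6. Now I swing it down about that edge.

```bash
python3 - <<'E'
from h import *
csteps(-68.8,1.0,3,N=3); csteps(-68.8,.5,0,N=4)
E
```

```text
TCP [0.548 0.155 0.287]
total cm [ 2.05 -0.02  2.56] rot [0.002 0.16  0.001]
3 x t [ 0.64 -0.01  0.89] a [0.001 0.053 0.   ]
TCP [0.559 0.158 0.286]
total cm [ 2.85 -0.03  3.35] rot [0.002 0.212 0.001]
4 x t [ 0.64 -0.01  0.89] a [0.    0.053 0.   ]
```

Request:
arm_command([
  {"tx":0.64,"ty":0,"tz":0.87,"ax":0,"ay":0.053,"az":0,"hand":1},
  {"tx":0.64,"ty":0,"tz":0.87,"ax":0,"ay":0.053,"az":0,"hand":1},
  {"tx":0,"ty":0,"tz":0,"ax":0,"ay":0,"az":0,"hand":1},
  {"tx":0,"ty":0,"tz":0,"ax":0,"ay":0,"az":0,"hand":1},
])

```text
time_s: 8.15
eef_pos: [0.5384, 0.1514, 0.2889]
orientation: [0.855, -0.081, 0.493, 0.138]
force: [0.3, -0.9, -2.0]
finger_gap: 0.132
```

```bash
python3 - <<'E'
from h import *
where(); csteps(-68.8,.7,2,N=2); csteps(-68.8,.0,0,N=2)
E
```

```text
edge [-67.7  -0.4   1.4] rot deg (x,-y tilt,z) [-0.1 -6.   0.1] F stage [-0.7 -0.9 -1.8] gap 0.132 t 8.15
TCP [0.552 0.156 0.287]
total cm [ 0.89 -0.01  1.11] rot [0.001 0.07  0.002]
2 x t [ 0.43 -0.    0.56] a [0.001 0.035 0.001]
TCP [0.559 0.158 0.285]
total cm [ 1.4  -0.01  1.69] rot [0.001 0.105 0.002]
2 x t [ 0.68 -0.    0.86] a [0.001 0.053 0.001]
```

Request:
arm_command([
  {"tx":0.45,"ty":0,"tz":0.56,"ax":0,"ay":0.035,"az":0.001,"hand":1},
  {"tx":0.3,"ty":0,"tz":0.45,"ax":0,"ay":0.03,"az":0,"hand":1},
  {"tx":0,"ty":0,"tz":0,"ax":0,"ay":0,"az":0,"hand":1},
  {"tx":0,"ty":0,"tz":0,"ax":0,"ay":0,"az":0,"hand":1},
])

```text
time_s: 8.48
eef_pos: [0.5491, 0.1552, 0.2866]
orientation: [0.839, -0.085, 0.52, 0.136]
force: [0.3, 0.2, -3.2]
finger_gap: 0.135
```

```bash
python3 - <<'E'
from h import *
where(); csteps(-68.8,.0,0,N=1)
E
```

```text
edge [-70.    0.1   0.9] rot deg (x,-y tilt,z) [-0.  -2.4  0.1] F stage [-1.   0.1 -3.1] gap 0.135 t 8.4833
TCP [0.559 0.158 0.285]
total cm [ 0.58 -0.03  0.86] rot [0.002 0.042 0.   ]
1 x t [ 0.58 -0.03  0.86] a [0.002 0.042 0.   ]
```

Request:
arm_command([
  {"tx":0.4,"ty":0,"tz":0.75,"ax":0,"ay":0.035,"az":0,"hand":1},
  {"tx":0,"ty":0,"tz":0,"ax":0,"ay":0,"az":0,"hand":1},
  {"tx":0,"ty":0,"tz":0,"ax":0,"ay":0,"az":0,"hand":1},
  {"tx":0,"ty":0,"tz":0,"ax":0,"ay":0,"az":0,"hand":1},
])

```text
time_s: 8.82
eef_pos: [0.5548, 0.1574, 0.2854]
orientation: [0.83, -0.087, 0.534, 0.135]
force: [-0.0, -0.5, -1.6]
finger_gap: 0.132
```

```bash
python3 - <<'E'
from h import *
where(); csteps(-68.8,.0,0,N=1)
E
```

```text
edge [-70.8   0.5   0.9] rot deg (x,-y tilt,z) [ 0.  -0.5  0.1] F stage [-0.8 -0.5 -1.4] gap 0.132 t 8.8167
TCP [0.559 0.158 0.285]
total cm [ 0.19 -0.06  0.37] rot [ 0.002  0.009 -0.001]
1 x t [ 0.19 -0.06  0.37] a [ 0.002  0.009 -0.001]
```

Request:
arm_command([
  {"tx":0.2,"ty":0,"tz":0.2,"ax":0,"ay":0.009,"az":0,"hand":1},
  {"tx":0.1,"ty":0,"tz":0,"ax":0,"ay":0,"az":0,"hand":1},
  {"tx":0,"ty":0,"tz":0,"ax":0,"ay":0,"az":0,"hand":1},
])

```text
time_s: 9.07
eef_pos: [0.556, 0.1578, 0.2853]
orientation: [0.828, -0.088, 0.537, 0.135]
force: [0.7, -0.4, -2.9]
finger_gap: 0.137
```

```bash
python3 - <<'E'
from h import *
where()
E
```

```text
edge [-71.3   0.6   1.2] rot deg (x,-y tilt,z) [ 0.1 -0.   0.1] F stage [-0.7 -0.6 -2.9] gap 0.137 t 9.0667
```

Request:
arm_command([
  {"tx":0.2,"ty":-0.06,"tz":0.3,"ax":0,"ay":0,"az":0,"hand":1},
  {"tx":0,"ty":0,"tz":0,"ax":0,"ay":0,"az":0,"hand":1},
  {"tx":0,"ty":0,"tz":0,"ax":0,"ay":0,"az":0,"hand":1},
])

```text
time_s: 9.32
eef_pos: [0.557, 0.158, 0.2861]
orientation: [0.826, -0.088, 0.539, 0.135]
force: [-0.3, -0.1, -2.9]
finger_gap: 0.134
```

```bash
python3 - <<'E'
from h import *
where()
E
```

```text
edge [-70.9   0.6   2.1] rot deg (x,-y tilt,z) [0.1 0.3 0.1] F stage [-1.4  0.  -2.5] gap 0.134 t 9.3167
```

Request:
arm_command([
  {"tx":0.4,"ty":-0.06,"tz":0.1,"ax":0,"ay":-0.005,"az":0,"hand":1},
  {"tx":0,"ty":0,"tz":0,"ax":0,"ay":0,"az":0,"hand":1},
])

```text
time_s: 9.48
eef_pos: [0.5583, 0.158, 0.2852]
orientation: [0.827, -0.088, 0.539, 0.136]
force: [0.6, 1.2, -2.6]
finger_gap: 0.129
```

```bash
python3 - <<'E'
from h import *
where()
im,_=snap('side','s3')
cv2.imwrite('pics/s3.png',cv2.resize(im[90:170,225:325],None,fx=7.5,fy=7.5,interpolation=cv2.INTER_CUBIC))
E
```

```text
edge [-69.8   0.3   0.6] rot deg (x,-y tilt,z) [0.2 0.1 0.2] F stage [-0.1  0.9 -2.7] gap 0.129 t 9.4833
```

View pics/s3.png

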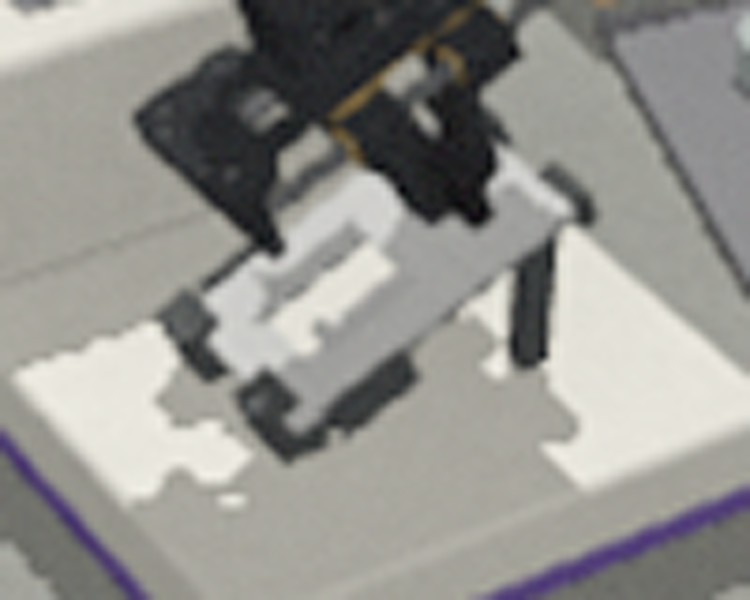

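Side crop: the carrier lies parallel on the stage, with its lower end under both lips at (268,400) and (190,325) and its upper edge inside the head stop at (575,200). I'll lower it until contact.

Request:
arm_command([
  {"tx":0.3,"ty":0,"tz":0,"ax":0,"ay":0,"az":0,"hand":1},
  {"tx":0.2,"ty":0,"tz":0,"ax":0,"ay":0,"az":0,"hand":1},
])

```text
time_s: 9.7
eef_pos: [0.5595, 0.1582, 0.2849]
orientation: [0.826, -0.088, 0.539, 0.136]
force: [-21.4, -7.2, 20.2]
finger_gap: 0.131
```

```bash
python3 - <<'E'
from h import *
where()
E
```

```text
edge [-69.1   0.1  -0.1] rot deg (x,-y tilt,z) [0.2 0.2 0.2] F stage [-12.4  -0.1  27.6] gap 0.131 t 9.7
```

Request:
arm_command([
  {"tx":-0.1,"ty":0,"tz":0,"ax":0,"ay":0,"az":0,"hand":1},
  {"tx":0,"ty":0,"tz":0,"ax":0,"ay":0,"az":0,"hand":-0.1},
  {"tx":0,"ty":0,"tz":0,"ax":0,"ay":0,"az":0,"hand":-0.1},
  {"tx":0,"ty":0,"tz":0,"ax":0,"ay":0,"az":0,"hand":-0.1},
  {"tx":0,"ty":0,"tz":0,"ax":0,"ay":0,"az":0,"hand":-0.1},
  {"tx":0,"ty":0,"tz":0,"ax":0,"ay":0,"az":0,"hand":-0.1},
  {"tx":-1,"ty":0,"tz":0,"ax":0,"ay":0,"az":0,"hand":-0.1},
  {"tx":-2,"ty":0,"tz":0,"ax":0,"ay":0,"az":0,"hand":-0.1},
  {"tx":-3,"ty":0,"tz":0,"ax":0,"ay":0,"az":0,"hand":-0.1},
  {"tx":-3,"ty":0,"tz":0,"ax":0,"ay":0,"az":0,"hand":-0.1},
  {"tx":-3,"ty":0,"tz":0,"ax":0,"ay":0,"az":0,"hand":-0.1},
  {"tx":0,"ty":0,"tz":0,"ax":0,"ay":0,"az":0,"hand":-0.1},
])

```text
time_s: 10.7
eef_pos: [0.5122, 0.142, 0.3986]
orientation: [0.826, -0.088, 0.54, 0.136]
force: [0.5, 0.8, 0.3]
finger_gap: 0.551
```

```bash
python3 - <<'E'
from h import *
p,Rt,o=pose(); print(p,o['force'].round(1),o['finger_gap'])
im,c=snap('wrist','w5',None,1.5)
# predicted points if carrier flat at edge -69.1
C=lambda x,y,z: st((x,y,z),*S)[0]
P=[(-33,21,19),(-33,-21,19),(5,21,14),(5,-21,14),(42,22,34),(42,-22,34),(70,42,6),(70,-42,6),(-70,42,6)]
for q in P: print(q,(proj('wrist',C(*q),c)*1.5).round(0).tolist())
E
```

```text
[0.51215516 0.14195133 0.3985692 ] [0.5 0.8 0.3] 0.5506118815232125
(-33, 21, 19) [[249.0, 233.0]]
(-33, -21, 19) [[255.0, 307.0]]
(5, 21, 14) [[321.0, 232.0]]
(5, -21, 14) [[324.0, 304.0]]
(42, 22, 34) [[388.0, 237.0]]
(42, -22, 34) [[388.0, 319.0]]
(70, 42, 6) [[440.0, 192.0]]
(70, -42, 6) [[435.0, 334.0]]
(-70, 42, 6) [[186.0, 191.0]]
```

View pics/w5.png

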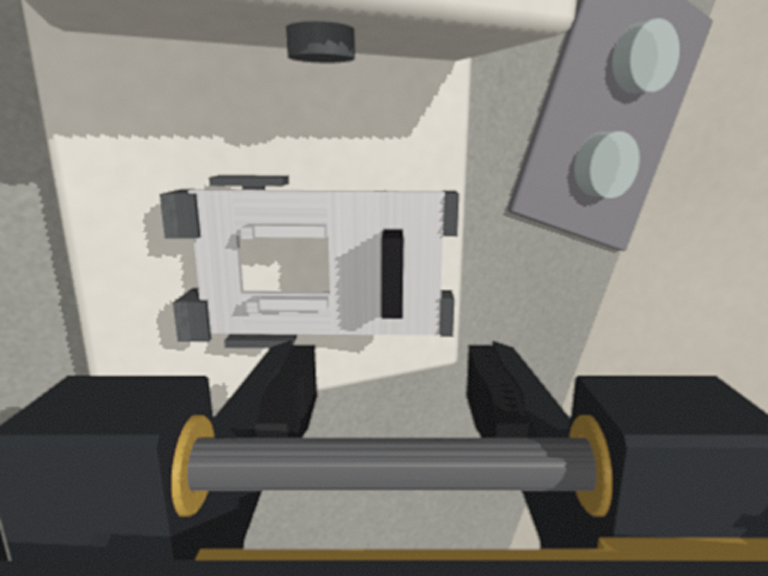

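Wrist view: the carrier is seated flat, with both lips at (180,215) and (192,315) over its lower end and its upper edge at u≈442, just inside the head stops. The handle is at (393,275). Points are within about 3 to 6 zoomed px of prediction (x≈+1 to +2 mm of play), so the seating is good. Now the coupon.

```bash
python3 - <<'E'
from h import *
steps([.628,-.327,.15],tool(yaw(5.4),[0,0,-1]))
E
```

```text
total cm [  7.42 -48.16  -7.62] rot [ 0.228  0.409 -0.049]
15 x t [ 0.64 -3.24 -0.06] a [ 0.015  0.027 -0.003]
```

Request:
arm_command([
  {"tx":0.3,"ty":-2,"tz":-0.06,"ax":0.015,"ay":0.027,"az":-0.003,"hand":-0.1},
  {"tx":0.64,"ty":-3.24,"tz":-0.06,"ax":0.015,"ay":0.027,"az":-0.003,"hand":-0.1},
  {"tx":0.64,"ty":-3.24,"tz":-0.06,"ax":0.015,"ay":0.027,"az":-0.003,"hand":-0.1},
  {"tx":0.64,"ty":-3.24,"tz":-0.06,"ax":0.015,"ay":0.027,"az":-0.003,"hand":-0.1},
  {"tx":0.64,"ty":-3.24,"tz":-0.06,"ax":0.015,"ay":0.027,"az":-0.003,"hand":-0.1},
  {"tx":0.64,"ty":-3.24,"tz":-0.06,"ax":0.015,"ay":0.027,"az":-0.003,"hand":-0.1},
  {"tx":0.64,"ty":-3.24,"tz":-0.06,"ax":0.015,"ay":0.027,"az":-0.003,"hand":-0.1},
  {"tx":0.64,"ty":-3.24,"tz":-0.06,"ax":0.015,"ay":0.027,"az":-0.003,"hand":-0.1},
  {"tx":0.64,"ty":-3.24,"tz":-0.06,"ax":0.015,"ay":0.027,"az":-0.003,"hand":-0.1},
  {"tx":0.64,"ty":-3.24,"tz":-0.06,"ax":0.015,"ay":0.027,"az":-0.003,"hand":-0.1},
  {"tx":0.64,"ty":-3.24,"tz":-0.06,"ax":0.015,"ay":0.027,"az":-0.003,"hand":-0.1},
  {"tx":0.64,"ty":-3.24,"tz":-0.06,"ax":0.015,"ay":0.027,"az":-0.003,"hand":-0.1},
  {"tx":0.64,"ty":-3.24,"tz":-0.06,"ax":0.015,"ay":0.027,"az":-0.003,"hand":-0.1},
  {"tx":0.64,"ty":-3.24,"tz":-0.06,"ax":0.015,"ay":0.027,"az":-0.003,"hand":-0.1},
  {"tx":0.64,"ty":-2.6,"tz":-0.06,"ax":0.015,"ay":0.027,"az":-0.003,"hand":-0.1},
  {"tx":0,"ty":0,"tz":0,"ax":0,"ay":0,"az":0,"hand":-0.1},
  {"tx":0,"ty":0,"tz":0,"ax":0,"ay":0,"az":0,"hand":-0.1},
])

```text
time_s: 12.17
eef_pos: [0.6216, -0.3295, 0.2707]
orientation: [0.694, -0.027, 0.718, 0.038]
force: [0.5, 0.6, -1.0]
finger_gap: 0.547
```

```bash
python3 - <<'E'
from h import *
p,Rt,o=pose(); print(p,o['force'].round(1),o['finger_gap'])
steps([.628,-.327,.15],tool(yaw(5.4),[0,0,-1]))
im,c=snap('wrist','w6',None,1.5); b=im.astype(int)
print('pred',proj('wrist',[.628,-.327,.012],c).round(0))
m=((b[...,0]-b[...,1])>-4)&(b.min(2)>100); m[240:]=0
m=cv2.morphologyEx(m.astype(np.uint8)*255,cv2.MORPH_OPEN,np.ones((3,3)))
for cn in cv2.findContours(m,0,1)[0]:
    if cv2.contourArea(cn)>800:
        P=onz('wrist',cn[:,0],.012,c)[:,:2]*1000; print(cv2.minAreaRect(cn),'->',cv2.minAreaRect(P.astype(np.float32))); print(cv2.approxPolyDP(cn,4,True)[:,0].tolist())
E
```

```text
[ 0.62159056 -0.32947097  0.27067756] [ 0.5  0.6 -1. ] 0.5473033707599473
total cm [-2.65  0.23  0.57] rot [-0.003 -0.034 -0.017]
1 x t [-2.65  0.23  0.57] a [-0.003 -0.034 -0.017]
pred [[281. 193.]]
((284.0, 192.0), (82.0, 34.0), 90.0) -> ((630.3916015625, -327.27294921875), (25.306455612182617, 64.79767608642578), 5.531859874725342)
[[268, 151], [267, 232], [298, 233], [301, 152]]
((456.0, 33.0), (66.0, 110.0), 90.0) -> ((730.4635009765625, -207.34864807128906), (73.01685333251953, 39.74919891357422), 4.625939846038818)
[[405, 1], [402, 36], [423, 62], [463, 64], [511, 44], [511, 0]]
```

```bash
python3 - <<'E'
from h import *
steps([.6304,-.3273,.06],tool(yaw(5.5),[0,0,-1]),2)
E
```

```text
total cm [ 6.29 -0.01  1.15] rot [-0.004 -0.034 -0.017]
2 x t [3.15 0.01 0.55] a [-0.002 -0.017 -0.008]
```

Request:
arm_command([
  {"tx":1.5,"ty":0,"tz":0.6,"ax":-0.002,"ay":-0.017,"az":-0.008,"hand":-0.1},
  {"tx":3,"ty":0,"tz":0.4,"ax":-0.002,"ay":-0.017,"az":-0.008,"hand":-0.1},
  {"tx":1.5,"ty":0,"tz":0,"ax":0,"ay":0,"az":0,"hand":-0.1},
  {"tx":0,"ty":0,"tz":0,"ax":0,"ay":0,"az":0,"hand":-0.1},
  {"tx":0,"ty":0,"tz":0,"ax":0,"ay":0,"az":0,"hand":-0.1},
])

```text
time_s: 12.63
eef_pos: [0.6309, -0.3224, 0.2087]
orientation: [0.707, -0.035, 0.705, 0.036]
force: [-0.4, 0.2, 0.5]
finger_gap: 0.546
```

```bash
python3 - <<'E'
from h import *
steps([.6304,-.3273,.022],tool(yaw(5.5),[0,0,-1]),1)
E
```

```text
total cm [ 3.97 -0.49 -0.11] rot [ 0.004  0.003 -0.002]
1 x t [ 3.97 -0.49 -0.11] a [ 0.004  0.003 -0.002]
```

Request:
arm_command([
  {"tx":0.8,"ty":-0.5,"tz":-0.1,"ax":0.004,"ay":0.003,"az":-0.002,"hand":-0.1},
  {"tx":1,"ty":0,"tz":0,"ax":0,"ay":0,"az":0,"hand":-0.1},
  {"tx":1,"ty":0,"tz":0,"ax":0,"ay":0,"az":0,"hand":-0.1},
  {"tx":0,"ty":0,"tz":0,"ax":0,"ay":0,"az":0,"hand":-0.1},
  {"tx":0,"ty":0,"tz":0,"ax":0,"ay":0,"az":0,"hand":-0.1},
])

```text
time_s: 13.05
eef_pos: [0.6318, -0.3261, 0.1825]
orientation: [0.708, -0.036, 0.705, 0.034]
force: [-1.2, -0.6, -0.2]
finger_gap: 0.549
```

```bash
python3 - <<'E'
from h import *
steps([.6304,-.3273,.022],tool(yaw(5.5),[0,0,-1]),1)
E
```

```text
total cm [ 1.35 -0.1  -0.16] rot [0.002 0.004 0.003]
1 x t [ 1.35 -0.1  -0.16] a [0.002 0.004 0.003]
```

Request:
arm_command([
  {"tx":0.7,"ty":-0.1,"tz":-0.15,"ax":0.002,"ay":0.004,"az":0.003,"hand":-0.1},
  {"tx":0.6,"ty":0,"tz":0,"ax":0,"ay":0,"az":0,"hand":-0.1},
  {"tx":0,"ty":0,"tz":0,"ax":0,"ay":0,"az":0,"hand":-0.1},
  {"tx":0,"ty":0,"tz":0,"ax":0,"ay":0,"az":0,"hand":-0.1},
])

```text
time_s: 13.38
eef_pos: [0.6307, -0.328, 0.1691]
orientation: [0.707, -0.034, 0.706, 0.034]
force: [0.0, 0.8, 1.0]
finger_gap: 0.551
```

```bash
python3 - <<'E'
from h import *
print(pose()[2]['force'].round(1)); steps([.6304,-.3273,.022],tool(yaw(5.5),[0,0,-1]),1)
E
```

```text
[0.  0.8 1. ]
total cm [ 0.01  0.07 -0.02] rot [-0.     0.001  0.001]
1 x t [ 0.01  0.07 -0.02] a [-0.     0.001  0.001]
```

Aligned. Close, then lift.

Request:
arm_command([
  {"tx":0,"ty":0.06,"tz":0,"ax":0,"ay":0,"az":0,"hand":1},
  {"tx":0,"ty":0,"tz":0,"ax":0,"ay":0,"az":0,"hand":1},
  {"tx":0,"ty":0,"tz":0,"ax":0,"ay":0,"az":0,"hand":1},
  {"tx":0,"ty":0,"tz":0,"ax":0,"ay":0,"az":0,"hand":1},
  {"tx":0,"ty":0,"tz":0,"ax":0,"ay":0,"az":0,"hand":1},
  {"tx":0,"ty":0,"tz":0,"ax":0,"ay":0,"az":0,"hand":1},
  {"tx":0,"ty":0,"tz":0,"ax":0,"ay":0,"az":0,"hand":1},
], force=40)

```text
time_s: 13.97
eef_pos: [0.6306, -0.3274, 0.1694]
orientation: [0.707, -0.034, 0.706, 0.033]
force: [-0.7, -0.4, -0.8]
finger_gap: 0.287
```

```bash
python3 - <<'E'
from h import *
p,Rt,o=pose(); print(p,o['finger_gap'],(Rt.inv().apply(np.array([.6304,-.3273,0])-p)*1000).round(1))
E
```

```text
[ 0.63061256 -0.32743519  0.1693539 ] 0.28699169808766634 [169.4   0.3  -0.5]
```

Request:
arm_command([
  {"tx":-2,"ty":0,"tz":0,"ax":0,"ay":0,"az":0,"hand":1},
  {"tx":-3.5,"ty":0,"tz":0,"ax":0,"ay":0,"az":0,"hand":1},
  {"tx":-3.5,"ty":0,"tz":0,"ax":0,"ay":0,"az":0,"hand":1},
  {"tx":-3.5,"ty":0,"tz":0,"ax":0,"ay":0,"az":0,"hand":1},
  {"tx":-3.5,"ty":0,"tz":0,"ax":0,"ay":0,"az":0,"hand":1},
  {"tx":-3.5,"ty":0,"tz":0,"ax":0,"ay":0,"az":0,"hand":1},
  {"tx":-2.5,"ty":0,"tz":0,"ax":0,"ay":0,"az":0,"hand":1},
  {"tx":0,"ty":0,"tz":0,"ax":0,"ay":0,"az":0,"hand":1},
])

```text
time_s: 14.63
eef_pos: [0.6288, -0.3263, 0.3921]
orientation: [0.703, -0.031, 0.71, 0.036]
force: [0.8, -0.0, 1.1]
finger_gap: 0.286
```

```bash
cat >> h.py <<'E'
HC=[.1694,.0003,0.]
def psteps(x,y,z,N=None):
    Sr=R.from_euler('ZY',[np.radians(S[2]),-np.radians(24)]); Rt=tool(Sr.apply([1,0,0]),Sr.apply([0,0,-1])); p=st((x,y,z),*S)[0]-Rt.apply(HC)
    print('TCP',p.round(3)); steps(p+.147*Rt.as_matrix()[:,0],Rt,N)
def pwhere():
    p,Rt,o=pose(); Sr=R.from_euler('ZY',[np.radians(S[2]),-np.radians(24)]); M=Rt.as_matrix(); C=R.from_matrix(np.c_[M[:,2],M[:,1],-M[:,0]])
    print('coupon',(Sr.inv().apply(p+Rt.apply(HC)-[S[0],S[1],.105])*1000).round(1),'rot',np.degrees((Sr.inv()*C).as_rotvec()).round(1),'F',Sr.inv().apply(o['force']).round(1),'gap',round(o['finger_gap'],3),'t',o['time_s'])
E
python3 - <<'E'
from h import *
pwhere(); psteps(-15,0,110)
E
```

```text
coupon [ -62.5 -480.3  156.7] rot [ -2.2  24.4 -12.8] F [ 1.1 -0.3  0.7] gap 0.286 t 14.6333
TCP [0.469 0.129 0.354]
total cm [  4.25  46.77 -11.5 ] rot [-0.224 -0.426  0.039]
14 x t [ 0.22  3.41 -0.52] a [-0.016 -0.03   0.003]
```

Request:
arm_command([
  {"tx":0.2,"ty":2,"tz":-0.5,"ax":-0.016,"ay":-0.03,"az":0.003,"hand":1},
  {"tx":0.22,"ty":3.41,"tz":-0.52,"ax":-0.016,"ay":-0.03,"az":0.003,"hand":1},
  {"tx":0.22,"ty":3.41,"tz":-0.52,"ax":-0.016,"ay":-0.03,"az":0.003,"hand":1},
  {"tx":0.22,"ty":3.41,"tz":-0.52,"ax":-0.016,"ay":-0.03,"az":0.003,"hand":1},
  {"tx":0.22,"ty":3.41,"tz":-0.52,"ax":-0.016,"ay":-0.03,"az":0.003,"hand":1},
  {"tx":0.22,"ty":3.41,"tz":-0.52,"ax":-0.016,"ay":-0.03,"az":0.003,"hand":1},
  {"tx":0.22,"ty":3.41,"tz":-0.52,"ax":-0.016,"ay":-0.03,"az":0.003,"hand":1},
  {"tx":0.22,"ty":3.41,"tz":-0.52,"ax":-0.016,"ay":-0.03,"az":0.003,"hand":1},
  {"tx":0.22,"ty":3.41,"tz":-0.52,"ax":-0.016,"ay":-0.03,"az":0.003,"hand":1},
  {"tx":0.22,"ty":3.41,"tz":-0.52,"ax":-0.016,"ay":-0.03,"az":0.003,"hand":1},
  {"tx":0.22,"ty":3.41,"tz":-0.52,"ax":-0.016,"ay":-0.03,"az":0.003,"hand":1},
  {"tx":0.22,"ty":3.41,"tz":-0.52,"ax":-0.016,"ay":-0.03,"az":0.003,"hand":1},
  {"tx":0.22,"ty":3.41,"tz":-0.52,"ax":-0.016,"ay":-0.03,"az":0.003,"hand":1},
  {"tx":0.22,"ty":2.5,"tz":-0.52,"ax":-0.016,"ay":-0.03,"az":0.003,"hand":1},
  {"tx":0,"ty":0,"tz":0,"ax":0,"ay":0,"az":0,"hand":1},
  {"tx":0,"ty":0,"tz":0,"ax":0,"ay":0,"az":0,"hand":1},
])

```text
time_s: 15.97
eef_pos: [0.4568, 0.1204, 0.3306]
orientation: [0.826, -0.087, 0.54, 0.138]
force: [-1.0, -0.1, -1.7]
finger_gap: 0.286
```

```bash
python3 - <<'E'
from h import *
pwhere(); print(pose()[2]['joint_pos'].round(2)); psteps(-16,0,50)
E
```

```text
coupon [-38.8  -2.5  94.3] rot [0.4 0.3 0.2] F [-1.6  0.3 -1.2] gap 0.286 t 15.9667
[ 0.18 -0.19  2.25  0.1   0.68 -0.21]
TCP [0.492 0.136 0.299]
total cm [4.42 0.33 2.2 ] rot [ 0.004 -0.006 -0.007]
2 x t [2.21 0.17 1.1 ] a [ 0.002 -0.003 -0.004]
```

Request:
arm_command([
  {"tx":0.5,"ty":0.15,"tz":1.1,"ax":0.002,"ay":-0.003,"az":-0.004,"hand":1},
  {"tx":2,"ty":0.15,"tz":1,"ax":0.002,"ay":-0.003,"az":-0.004,"hand":1},
  {"tx":1.6,"ty":0,"tz":0,"ax":0,"ay":0,"az":0,"hand":1},
  {"tx":0,"ty":0,"tz":0,"ax":0,"ay":0,"az":0,"hand":1},
  {"tx":0,"ty":0,"tz":0,"ax":0,"ay":0,"az":0,"hand":1},
])

```text
time_s: 16.38
eef_pos: [0.4912, 0.1321, 0.2983]
orientation: [0.827, -0.087, 0.54, 0.132]
force: [0.5, 0.2, -0.8]
finger_gap: 0.286
```

```bash
python3 - <<'E'
from h import *
pwhere(); psteps(-17,0,24)
E
```

```text
coupon [-18.5  -4.   50. ] rot [-0.2  0.3 -0.1] F [ 0.2  0.  -1. ] gap 0.286 t 16.3833
TCP [0.501 0.139 0.275]
total cm [2.6  0.36 0.08] rot [-0.002 -0.005  0.003]
1 x t [2.6  0.36 0.08] a [-0.002 -0.005  0.003]
```

Request:
arm_command([
  {"tx":0.5,"ty":0.36,"tz":0.15,"ax":-0.002,"ay":-0.005,"az":0.003,"hand":1},
  {"tx":1.2,"ty":0,"tz":0,"ax":0,"ay":0,"az":0,"hand":1},
  {"tx":0.7,"ty":0,"tz":0,"ax":0,"ay":0,"az":0,"hand":1},
  {"tx":0,"ty":0,"tz":0,"ax":0,"ay":0,"az":0,"hand":1},
  {"tx":0,"ty":0,"tz":0,"ax":0,"ay":0,"az":0,"hand":1},
])

```text
time_s: 16.8
eef_pos: [0.502, 0.1372, 0.2758]
orientation: [0.828, -0.086, 0.538, 0.132]
force: [-0.2, -0.4, -1.1]
finger_gap: 0.287
```

```bash
python3 - <<'E'
from h import *
pwhere(); psteps(-16.5,0,17)
# where is the carrier really (side cam): bar, coupon prediction check
im,c=snap('side','s4'); cv2.imwrite('pics/s4.png',cv2.resize(im[80:160,225:325],None,fx=7.5,fy=7.5,interpolation=cv2.INTER_CUBIC))
E
```

```text
coupon [-15.9  -2.4  24.7] rot [-0.1 -0.  -0.2] F [-0.7 -0.3 -0.9] gap 0.287 t 16.8
TCP [0.504 0.14  0.269]
total cm [ 0.77  0.21 -0.05] rot [-0.003  0.     0.002]
1 x t [ 0.77  0.21 -0.05] a [-0.003  0.     0.002]
```

Request:
arm_command([
  {"tx":0,"ty":0.25,"tz":0,"ax":-0.003,"ay":0,"az":0.002,"hand":1},
  {"tx":0.5,"ty":0,"tz":0,"ax":0,"ay":0,"az":0,"hand":1},
  {"tx":0,"ty":0,"tz":0,"ax":0,"ay":0,"az":0,"hand":1},
  {"tx":0,"ty":0,"tz":0,"ax":0,"ay":0,"az":0,"hand":1},
])

```text
time_s: 17.18
eef_pos: [0.5032, 0.1407, 0.272]
orientation: [0.828, -0.087, 0.537, 0.134]
force: [0.2, 1.2, -1.5]
finger_gap: 0.291
```

```bash
python3 - <<'E'
from h import *
pwhere(); psteps(-16.5,0,14)
E
```

```text
coupon [-15.1   0.9  20.3] rot [ 0.  -0.1  0. ] F [-0.1  1.1 -1.6] gap 0.291 t 17.1833
TCP [0.505 0.14  0.266]
total cm [ 0.63 -0.08 -0.1 ] rot [ 0.     0.002 -0.   ]
1 x t [ 0.63 -0.08 -0.1 ] a [ 0.     0.002 -0.   ]
```

Request:
arm_command([
  {"tx":0.4,"ty":-0.06,"tz":-0.1,"ax":0,"ay":0.002,"az":0,"hand":1},
  {"tx":0.2,"ty":0,"tz":0,"ax":0,"ay":0,"az":0,"hand":1},
  {"tx":0,"ty":0,"tz":0,"ax":0,"ay":0,"az":0,"hand":1},
  {"tx":0,"ty":0,"tz":0,"ax":0,"ay":0,"az":0,"hand":1},
])

```text
time_s: 17.52
eef_pos: [0.505, 0.1408, 0.2665]
orientation: [0.828, -0.087, 0.537, 0.135]
force: [-1.1, -0.9, 1.1]
finger_gap: 0.29
```

```bash
python3 - <<'E'
from h import *
pwhere(); psteps(-16.5,0,14)
E
```

```text
coupon [-15.9   0.4  14.6] rot [ 0.  -0.1  0.1] F [-0.8 -0.5  1.5] gap 0.29 t 17.5167
TCP [0.505 0.14  0.266]
total cm [ 0.06 -0.03 -0.04] rot [ 0.001  0.001 -0.   ]
1 x t [ 0.06 -0.03 -0.04] a [ 0.001  0.001 -0.   ]
```

Request:
arm_command([
  {"tx":0,"ty":-0.03,"tz":-0.25,"ax":0,"ay":0,"az":0,"hand":1},
  {"tx":0,"ty":0,"tz":0,"ax":0,"ay":0,"az":0,"hand":1},
  {"tx":0,"ty":0,"tz":0,"ax":0,"ay":0,"az":0,"hand":1},
])

```text
time_s: 17.77
eef_pos: [0.5031, 0.1397, 0.2656]
orientation: [0.828, -0.087, 0.537, 0.135]
force: [0.3, 1.4, 0.9]
finger_gap: 0.287
```

```bash
python3 - <<'E'
from h import *
pwhere()
E
```

```text
coupon [-18.1  -0.   14.6] rot [ 0.  -0.1  0. ] F [1.1 1.2 0.6] gap 0.287 t 17.7667
```

Request:
arm_command([
  {"tx":0.05,"ty":0,"tz":-0.15,"ax":0,"ay":0,"az":0,"hand":1},
  {"tx":0,"ty":0,"tz":-0.1,"ax":0,"ay":0,"az":0,"hand":1},
])

```text
time_s: 17.93
eef_pos: [0.502, 0.1393, 0.2652]
orientation: [0.829, -0.087, 0.535, 0.135]
force: [0.3, 0.5, -1.3]
finger_gap: 0.284
```

```bash
python3 - <<'E'
from h import *
pwhere()
E
```

```text
coupon [-18.7  -0.1  14.7] rot [ 0.  -0.3  0. ] F [-0.1  0.4 -1.3] gap 0.284 t 17.9333
```

Request:
arm_command([
  {"tx":0.05,"ty":0,"tz":-0.15,"ax":0,"ay":0.005,"az":0,"hand":1},
  {"tx":0,"ty":0,"tz":-0.1,"ax":0,"ay":0,"az":0,"hand":1},
])

```text
time_s: 18.1
eef_pos: [0.5005, 0.1387, 0.2644]
orientation: [0.828, -0.087, 0.537, 0.134]
force: [0.0, 0.4, -1.4]
finger_gap: 0.284
```

```bash
python3 - <<'E'
from h import *
pwhere()
E
```

```text
coupon [-21.1  -0.2  14.6] rot [-0.  -0.1  0. ] F [-0.4  0.4 -1.4] gap 0.284 t 18.1
```

```bash
python3 - <<'E'
from h import *
im,c=snap('side','s5'); x0,y0,k=232,80,8.5
cv2.imwrite('pics/s5.png',cv2.resize(im[y0:150,x0:322],None,fx=k,fy=k,interpolation=cv2.INTER_CUBIC))
p,Rt,o=pose()
pr=lambda P:((proj('side',P,c)-[x0,y0])*k).round(0).tolist()
print('coupon top/bot corners',pr(p+Rt.apply(np.array(HC)+np.array([(-.012,-.032,-.013),(-.012,-.032,.013),(0,-.032,-.013),(0,-.032,.013),(-.012,.032,-.013)]))))
for dx in (0,1.5): print('carrier',dx,'nub/ledge end',pr(st([(-33+dx,-24,19),(-39+dx,-24,19),(-33+dx,-24,14),(5+dx,-24,14),(-70+dx,-42,6),(70+dx,-42,6),(48+dx,-22,34)],*S)))
E
```

```text
coupon top/bot corners [[316.0, 459.0], [375.0, 411.0], [327.0, 480.0], [386.0, 433.0], [217.0, 364.0]]
carrier 0 nub/ledge end [[313.0, 457.0], [299.0, 468.0], [318.0, 466.0], [404.0, 398.0], [270.0, 574.0], [586.0, 323.0], [481.0, 281.0]]
carrier 1.5 nub/ledge end [[317.0, 454.0], [303.0, 465.0], [321.0, 463.0], [407.0, 395.0], [273.0, 571.0], [590.0, 320.0], [484.0, 279.0]]
```

View pics/s5.png

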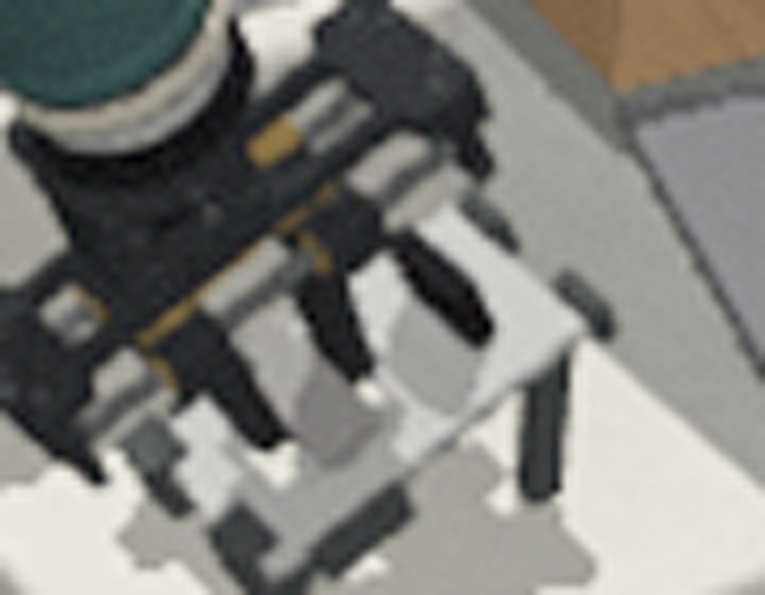

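Side crop: the coupon is held over the ledges (near end face around (335,425)). The carrier's upper near corner is at (587,325), matching dx≈0, so it has settled down to the foot wall. The nub is therefore a little further downhill, so I keep sliding gently.

Request:
arm_command([
  {"tx":0,"ty":0,"tz":-0.12,"ax":0,"ay":0,"az":0,"hand":1},
  {"tx":0,"ty":0,"tz":-0.1,"ax":0,"ay":0,"az":0,"hand":1},
])

```text
time_s: 18.32
eef_pos: [0.4994, 0.1383, 0.2641]
orientation: [0.83, -0.087, 0.535, 0.134]
force: [4.0, 1.6, -1.0]
finger_gap: 0.29
```

```bash
python3 - <<'E'
from h import *
pwhere()
E
```

```text
coupon [-21.6  -0.4  14.9] rot [-0.  -0.4  0. ] F [ 3.5  0.2 -2.6] gap 0.29 t 18.3167
```

Request:
arm_command([
  {"tx":0.12,"ty":0.03,"tz":0,"ax":0,"ay":0.006,"az":0,"hand":1},
  {"tx":0.08,"ty":0,"tz":0,"ax":0,"ay":0,"az":0,"hand":1},
])

```text
time_s: 18.48
eef_pos: [0.5003, 0.1387, 0.2641]
orientation: [0.828, -0.087, 0.537, 0.134]
force: [-9.1, -2.4, 12.9]
finger_gap: 0.29
```

```bash
python3 - <<'E'
from h import *
pwhere()
E
```

```text
coupon [-21.6  -0.3  14.5] rot [-0.1 -0.1  0. ] F [-3.3  0.6 15.6] gap 0.29 t 18.4833
```

Request:
arm_command([
  {"tx":0,"ty":0,"tz":-0.08,"ax":0,"ay":0,"az":0,"hand":1},
  {"tx":-0.03,"ty":0,"tz":0,"ax":0,"ay":0,"az":0,"hand":0.15},
  {"tx":0,"ty":0,"tz":0,"ax":0,"ay":0,"az":0,"hand":0.15},
  {"tx":0,"ty":0,"tz":0,"ax":0,"ay":0,"az":0,"hand":0.15},
  {"tx":0,"ty":0,"tz":0,"ax":0,"ay":0,"az":0,"hand":0.15},
  {"tx":-0.8,"ty":0,"tz":0,"ax":0,"ay":0,"az":0,"hand":0.15},
  {"tx":-1.5,"ty":0,"tz":0,"ax":0,"ay":0,"az":0,"hand":0.15},
  {"tx":-3,"ty":0,"tz":0,"ax":0,"ay":0,"az":0,"hand":0.15},
  {"tx":-3,"ty":0,"tz":0,"ax":0,"ay":0,"az":0,"hand":0.15},
  {"tx":-3,"ty":0,"tz":0,"ax":0,"ay":0,"az":0,"hand":0.15},
  {"tx":0,"ty":0,"tz":0,"ax":0,"ay":0,"az":0,"hand":0.15},
  {"tx":0,"ty":0,"tz":0,"ax":0,"ay":0,"az":0,"hand":0.15},
])

```text
time_s: 19.48
eef_pos: [0.4505, 0.1225, 0.3686]
orientation: [0.824, -0.088, 0.544, 0.134]
force: [-0.6, 0.9, -0.5]
finger_gap: 0.423
```

```bash
python3 - <<'E'
from h import *
pwhere(); im,c=snap('wrist','w7'); x0,y0,k=110,80,2.6
cv2.imwrite('pics/w7.png',cv2.resize(im[y0:280,x0:400],None,fx=k,fy=k,interpolation=cv2.INTER_CUBIC))
pr=lambda P:((proj('wrist',P,c)-[x0,y0])*k).round(0).tolist()
print('coupon top if seated',pr(st([(-34,32,26),(-34,-32,26),(-8,32,26),(-8,-32,26)],*S)))
print('carrier',pr(st([(69,42,6),(69,-42,6),(-71,42,6),(-34,24,19),(-34,-24,19)],*S)))
E
```

```text
coupon [-29.7   0.2 131.3] rot [0.  0.9 0.1] F [-0.5  1.  -0.4] gap 0.423 t 19.4833
coupon top if seated [[380.0, 166.0], [381.0, 366.0], [468.0, 167.0], [462.0, 367.0]]
carrier [[709.0, 126.0], [683.0, 373.0], [265.0, 124.0], [381.0, 189.0], [381.0, 335.0]]
```

View pics/w7.png

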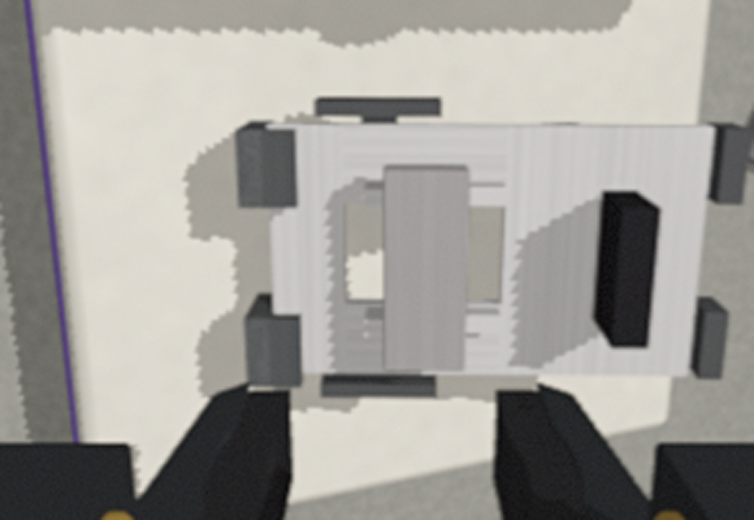

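Final view: the coupon's top spans (385,166) to (467,370), square across both ledges and directly against the nubs at (375,184) and (375,312). Its centre row of 268 matches the handle's. The carrier is under both lips and inside the head stops, and the gripper is clear. Handing in.

```bash
python3 -c "
from h import *
print(job.close_job(), observe()['time_s'])"
```

```text
the job is handed in; nothing more can be done
the job is handed in; nothing more can be done
```

The carrier is seated on the stage with the coupon on its ledges, and I handed the job in after about 19.5 s of robot time; no verdict was reported.

**What I did**
- **Carrier:** I took it by the crossbar and slid its lower edge under both lips. I tilted it about 12° rather than the suggested 16°, because one wrist joint was nearing its limit. I then swung it down flat, pressed it onto the rails (about 28 N contact) and let go.
- **Coupon:** I gripped it across its short side, slid it downhill until it touched the nubs (3.5 N), pressed it onto the ledges (about 16 N) and let go.
- **Other items:** I did not touch the disc, tin, beaker, jar or green look-alike. I did not take a last picture to check them.

**Last checks**
- **Final wrist picture:** it shows the carrier under both lips and inside the head stops. The coupon lies square and centred against the nubs, matching the predicted outline to about 2 mm, and the gripper is clear.
- **Disagreement on the carrier's position along the slope:** the wrist camera put it 1 to 2 mm uphill, the side camera at 0. The nub contact pointed to about 1.5 mm downhill of my stage estimate. I put this down to the carrier's 3 mm of play and the calibration error.

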